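Clamp the tenon block in the ratchet clamp

TASK

Flip the pawl off the toothed wheel of the ratchet clamp, turn the knob back until the jaw is open wide enough, and stand the wooden block, tenon up, on the bed between the jaws. Then flip the pawl back on to the wheel while the jaw is still clear of the block, and turn the knob clockwise click by click until the block is squeezed against the sprung pad; stop at the first click that holds it and let go, so that the pawl alone keeps the block clamped. Do not knock over the glue bottle.

Things in the scene. Friction and masses are not known exactly. Their poses are not given: they have to be found in the camera images.
- knob_grip (a point): Centre of the clamp's knob: dark wooden bar 62 mm long (point x), 14 mm thick (point y), 28 mm tall (point z, the knob's axis, pointing out), turning with the knob. The axis leans 28 degrees from vertical to the clamp's front, which faces about -y. This point is 60 mm above the sloping console face; wheel (74 mm across) and pawl reach 20 mm above it: 26 mm free under the bar, round its 20 mm post.
- knob (a joint): Knob angle in rad, clockwise positive seen from the front; 0 = end stop, jaw fully back. 15 teeth, 0.419 rad a click: clicks hold at about 0.38, 0.80, 1.22; the pawl drops in within 0.12 rad past each. Pawl on: cannot turn back past the last click. Light friction (0.035 N m), stays where left, but the squeezed pad turns it back until the pawl stops it. 1 rad moves the jaw 19.1 mm.
- pawl (a joint): Pawl angle in rad, counter-clockwise positive seen from the clamp's front. -0.05 to 0.2: nose on the toothed wheel. 2.5: thrown off, at rest up-slope left of the pivot. Only its weight works it (about 0.02 N m): past about 1.85 it falls to the freed side by itself, below that it falls back on to the wheel.
- pawl_pivot (a point): Pivot of the pawl, on the console face 62 mm up-slope and 52 mm left of the knob's axis; fixed to the clamp. Site z: out of the sloping face (parallel to the knob's axis); x: up the slope; y: to the left seen from the front (towards the robot). Pivot post 26 mm tall.
- pawl_pin (a point): Thumb pin of the pawl: steel, 10 mm diameter, standing square off the console from 20 to 56 mm above its face; this point is on its axis 45 mm above the face. It circles the pivot at 31.6 mm radius: with the pawl at 0 it is 18 mm up-slope and 26 mm right of the pivot. Push it left over the top to free the pawl, right to bring it back.
- jaw (a joint): Travel in m of the moving jaw from fully back, driven by the knob. Opening between jaw and untouched pad: 55 mm minus this travel.
- bay (a point): Middle of the flat bed between the fully open jaw and the pad, on the bed's top (12 mm above the bench), fixed to the clamp. Site x: along the jaw faces; y: from the pad towards the moving jaw (across the opening); z up. Jaw on the +y side, 80 mm along x, top 41 mm above the bed; pad on the -y side, its face 27.6 mm from here.
- pad (a joint): Travel in m of the sprung wooden pad on the fixed jaw: 0 untouched, at most 0.013, pushed in by the block; 2.7 N to start, 0.9 N more per mm. At the second click the block has pushed it in about 4 mm.
- block_center (a point): Centre of the loose light wooden block (0.09 to 0.18 kg), half-way up its 85 mm. Lower part 60 (point x) by 44 (point y) by 45 mm tall; on it, centred, a tenon 30 (x) by 24 (y) by 40 mm tall, its middle 22.5 mm above this point. Site z up. The 44 mm goes between the jaws, the 60 mm lies along them.
- glue: Loose white glue bottle, 48 mm diameter, 130 mm tall; origin at the centre of its underside, z up.
Things that resemble listed ones, but are neither listed nor needed, are in the scene too. What is shaped like the part that bears block_center but green or purple is not meant.

How it is judged (in metres and radians):
On the way, in this order (a step that is already met when the one before it is completed fails the run):
1. the pawl is thrown off the wheel (value of joint pawl above 1.9 rad), for 0.2 s.
2. the jaw is wound back so that the block fits (value of joint jaw below 0.0085 m), for 0.2 s.
3. the block stands between the jaws and the pawl lies on the wheel, the jaw still clear of the block (value of joint pawl below 0.3 rad and value of joint jaw below 0.0095 m and z of block_center in the frame of bay between 0.037 and 0.048 m and x of block_center in the frame of bay between -0.025 and 0.025 m and y of block_center in the frame of bay between -0.012 and 0.012 m and angle between block_center's own z axis and vertical below 0.12 rad), for 0.2 s.
At the end, for the whole second after the job is handed in: The block stands on the bed, upright within 7 degrees and within 28 mm of the middle of the jaws along their faces, squeezed between jaw and pad with the pad pushed in 1.5 to 8 mm, the pawl on the wheel holding it, the knob at rest (value of joint pad between 0.0015 and 0.008 m and value of joint pawl below 0.3 rad and value of joint jaw above 0.012 m and z of block_center in the frame of bay between 0.037 and 0.048 m and x of block_center in the frame of bay between -0.028 and 0.028 m and angle between block_center's own z axis and vertical below 0.12 rad and velocity of joint knob between -0.1 and 0.1 rad/s and distance between block_center and bay below 0.06 m); the robot touches nothing.
It fails at once if the block is crushed into the pad past 11 mm (value of joint pad above 0.011 m).
It fails at once if the glue bottle is knocked over (angle between glue's own z axis and vertical above 0.5 rad).
It also fails if it takes over 72 s, if anything falls off the work surface, if the arm or the gripper's body presses on something with over 40 N, if the wrist force passes 120 N, or if a joint passes its speed limit or range.

ROBOT

A 6-joint arm with a two-finger parallel gripper is mounted at the origin on the work surface. World frame = base frame: x ahead of the robot, y to its left, z up, the work surface at z = 0. Lengths are in mm, angles in rad, forces in N, time in s.
With the tool pointing down it reaches from about 250 to 775 mm from the base axis. Payload 4 kg.
Tool frame: the origin (TCP) lies on the front face of the gripper's body, between the roots of the fingers; the fingertips stand 73 mm ahead of it and the grasp point (between the pads) lies 54 mm ahead of it; z points along the fingers, y is the line along which they close (so a half turn about z gives the same grasp; the last joint's range is limited). The gripper opens to 85 mm and grips with 20 to 120 N. Pads are 22 mm wide; open, the fingers measure 114 mm over their backs; the gripper's body (76 mm by 85 mm) begins 54 mm behind the grasp point. The pads swing forward as they close: fully open they stand 13 mm farther back than shut.
Start: joints at [1.162, 0.087, 1.371, -0, 1.684, -0.103], TCP at [165.587, 524.491, 303.941] pointing down, gripper open.
Joint ranges: [-3.1, 3.1], [-0.76, 2.03], [0.27, 2.55], [-1.08, 4.22], [0.17, 2.65], [-2.57, 2.57]. Speed limits (rad/s): [2.79, 2.79, 3.14, 3.14, 3.14, 3.14].

INTERFACE

Orientations are given as a rotation vector (axis times angle).
In Python, from bench import env gives the robot as it stands.
- The arm moves only by the tool step_arm, never from a script. Its argument "deltas" is a list of rows, each an object of numbers: "ax", "ay", "az": the turn, a rotation vector about the tool's x, y, z in rad; "dx", "dy", "dz": the shift along the tool's x, y, z in m; "gripper": the finger opening in m, from 0 to 0.0854. In form: [{"ax": .., "ay": .., "az": .., "dx": .., "dy": .., "dz": .., "gripper": ..}, ...]. A call has 1 to 20 rows; each row is the pose to reach, as a shift and turn from the pose commanded when the call began, along the tool's axes at that moment; what a row does not reach only later rows make up. A row lasts 1/10 s, in which the tool goes at most 50 mm and 8.59 degrees, less where a joint would pass 70% of its speed; a pose out of reach is approached as far as the arm can. A call with a gripper value outside its range is refused whole. The fingers move at their own pace and stop on an object; the grip force is fixed at half the most. Time passes only in rows, so rows that repeat a pose let the fingers close. It gives the time, the measured TCP pose, the force, the opening and the grip force at its end, in the units of the state.
- env.state(): the state, without advancing time (a new reading comes with each control period).
- env.capture(name): name is "scene" or "top"; returns a dict with "frame" (400x640x3 uint8, red, green, blue), "fx", "fy", "cx", "cy" (pixels), "R" (3x3) and "t" (3): a world point X has camera coordinates R X + t. Camera axes: x right, y down, z forward; pixel columns grow to the right and rows downward; lengths in mm; the calibration is good to about 2 mm. A picture is of the moment at which its call begins. There is no depth.
- env.finish_job(): hands the job in; it is judged then, once.
The state is a dict: "t": time; "joint_positions": joint angles; "dq": joint speeds; "tau": joint torques, N m; "tool_pos": TCP position; "eef_rot": TCP orientation; "force": force on the tool from outside, world axes, zero at the start; "torque": the same for the moment, N m; "gripper_width": finger opening in mm; "gripper_force": force on a finger pad.
Only numpy, scipy, OpenCV 4.12 (cv2) and the standard library are available. Lean on these libraries where they do the work, as an engineer would, in place of code of your own. Each camera call takes 0.05 s, during which the arm holds its last target. There are 200 camera calls.

## Working session

There is one attempt and no reset: what is moved stays moved. The work goes in short steps, Python scripts to look and compute and a tool call to move; the robot and the scene stay as the last step left them, time stands still between calls to the robot, and variables do not carry over. Pictures are saved under pics/ and viewed, at most 10 in all, crops included, and the job is handed in when it is done.

Besides the shell and the picture viewer there is one more tool, called after "Call:" in YAML: its name, and indented under it one key for each argument. step_arm: Moves the arm, as the interface text tells. Its arguments: {"type":"object","properties":{"deltas":{"type":"array"}},"required":["deltas"]}

```bash
mkdir -p pics; cat > h.py <<'E'
import numpy as np,cv2
from bench import env
from scipy.spatial.transform import Rotation as Ro
def cap(n):
    c=env.capture(n); return c
def save(c,f,box=None,s=1):
    im=cv2.cvtColor(np.asarray(c["frame"]),cv2.COLOR_RGB2BGR)
    if box: im=im[box[1]:box[3],box[0]:box[2]]
    if s!=1: im=cv2.resize(im,None,fx=s,fy=s,interpolation=cv2.INTER_CUBIC)
    cv2.imwrite("pics/"+f,im)
def proj(c,X):
    p=np.asarray(c["R"])@np.asarray(X,float)+np.asarray(c["t"]); return np.array([c["fx"]*p[0]/p[2]+c["cx"],c["fy"]*p[1]/p[2]+c["cy"]])
def ray(c,u,v):
    R=np.asarray(c["R"]);d=R.T@np.array([(u-c["cx"])/c["fx"],(v-c["cy"])/c["fy"],1]);return -R.T@np.asarray(c["t"]),d/np.linalg.norm(d)
def onz(c,u,v,z):
    o,d=ray(c,u,v);return o+d*(z-o[2])/d[2]
def tri(c1,p1,c2,p2):
    o1,d1=ray(c1,*p1);o2,d2=ray(c2,*p2)
    s=np.linalg.lstsq(np.c_[d1,-d2],o2-o1,rcond=None)[0];a=o1+s[0]*d1;b=o2+s[1]*d2
    return (a+b)/2,np.linalg.norm(a-b)
def st():
    s=env.state();print(s["t"],np.round(s["tool_pos"],1),np.round(s["eef_rot"],4),np.round(s["force"],1),s["gripper_width"],np.round(s["gripper_force"],1));return s
E
python3 - <<'E'
from h import *
import pickle
a=cap("scene");b=cap("top");save(a,"s0.png",s=1.25);save(b,"t0.png",s=1.25)
pickle.dump((a,b),open("c0.pkl","wb"))
for c in(a,b):print(c["fx"],c["cx"],c["cy"],np.round(-np.array(c["R"]).T@c["t"]),np.round(c["R"],3).tolist())
st()
E
```

```text
380.5550876286324 317.4224767724328 202.10714954715098 [951. 274. 636.] [[-0.74, 0.672, 0.016], [0.458, 0.521, -0.72], [-0.493, -0.526, -0.693]]
408.1697795220359 323.99555189719916 196.00329928205764 [ 402. -126.  898.] [[0.011, -1.0, -0.003], [-0.983, -0.01, -0.182], [0.182, 0.005, -0.983]]
0.1 [165.5 524.2 302.8] [-4.7840e-01 -3.1044e+00  3.1000e-03] [ 0.3 -1.  -0.1] 85.31137468797309 0.0
```

View pics/s0.png

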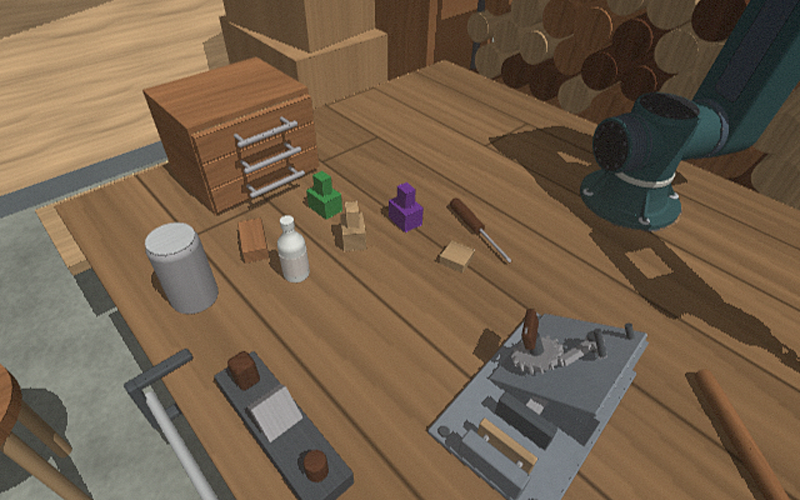

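View pics/t0.png

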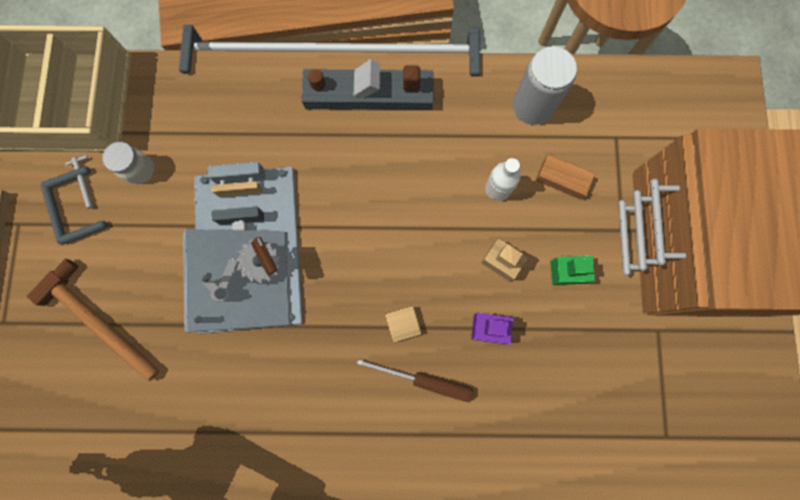

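The wooden block candidates are tan (scene 352,225 / top 507,258), green and purple (both excluded by colour). The flat tan piece (457,255) has no tenon. So the tan stepped one is meant. The clamp is at top (240,245). I'll confirm in one enlarged montage.

```bash
python3 - <<'E'
from h import *
import pickle
a,b=pickle.load(open("c0.pkl","rb"))
A=np.asarray(a["frame"])[:,:,::-1];B=np.asarray(b["frame"])[:,:,::-1]
r=lambda I,x0,y0,x1,y1,w,h:cv2.resize(I[y0:y1,x0:x1],(w,h),interpolation=cv2.INTER_CUBIC)
# A clamp 335..525,240..400 ; B clamp 140..250,125..270
m=np.zeros((600,800,3),np.uint8)
m[:320,:400]=r(A,340,240,540,400,400,320)  # x2
m[:600,400:]=r(B,143,127,243,277,400,600)  # x4
m[320:600,:200]=r(A,255,150,305,220,200,280) #x4
m[320:600,200:400]=r(B,380,180,430,250,200,280) #x4
cv2.imwrite("pics/m1.png",m)
E
```

```text
(no output)
```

View pics/m1.png

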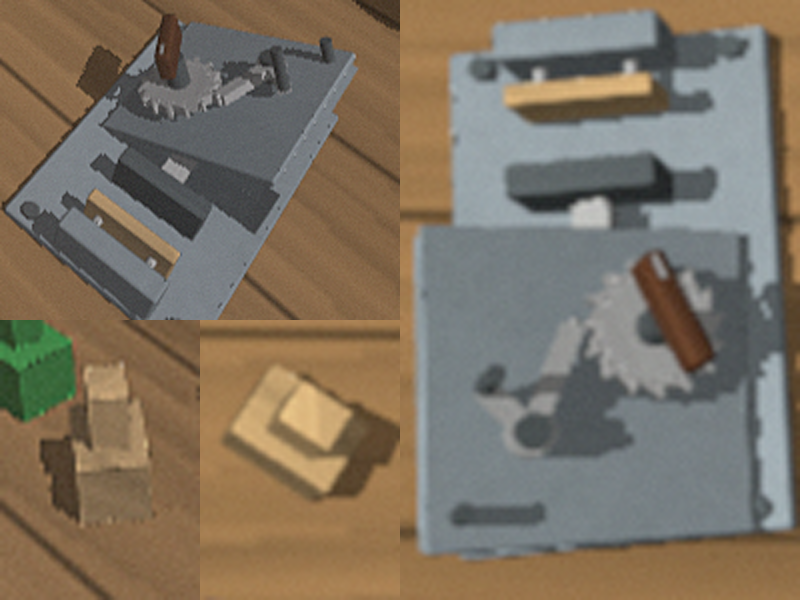

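```bash
python3 - <<'E'
from h import *
import pickle
a,b=pickle.load(open("c0.pkl","rb"))
A=np.asarray(a["frame"]);B=np.asarray(b["frame"])
tb=lambda x,y:(143+(x-400)/4,127+y/4)
ta=lambda x,y:(340+x/2,240+y/2)
# yaw: jaw/pad/plate edges
for n,p,q,z in(("jawfar",(507,165),(655,153),53),("padfar",(503,88),(652,77),53),("fixfar",(495,24),(657,12),53),("plateR",(768,30),(792,523),12),("plateL",(450,60),(453,225),12)):
    P=onz(b,*tb(*p),z);Q=onz(b,*tb(*q),z);d=Q-P;print(n,np.round(P),np.round(Q),"deg",np.degrees(np.arctan2(d[1],d[0])).round(1))
# knob bar mask
def mask(I,box,lo,hi):
    h=cv2.cvtColor(I,cv2.COLOR_RGB2HSV);m=cv2.inRange(h,lo,hi);k=np.zeros_like(m);x0,y0,x1,y1=box;k[y0:y1,x0:x1]=m[y0:y1,x0:x1]
    n,l,s,c=cv2.connectedComponentsWithStats(k);i=1+np.argmax(s[1:,4]);mm=(l==i).astype(np.uint8);return mm,s[i],c[i]
for I,c,box in((A,a,(410,243,440,285)),(B,b,(195,185,225,222))):
    m,s,ce=mask(I,box,(0,90,15),(15,255,140))
    r=cv2.minAreaRect(cv2.findContours(m,0,2)[0][0]);print("bar",s,ce.round(1),cv2.boxPoints(r).round(1).tolist())
    if c is a: pa=ce
    else: pb=ce
print("bar tri",tri(a,pa,b,pb))
print("pin top",tri(a,ta(271,52),b,tb(488,372)))
print("jaw top L far corner?",)
# block masks
m,s,ce=mask(B,(385,185,430,230),(8,40,150),(30,160,255));r=cv2.minAreaRect(cv2.findContours(m,0,2)[0][0]);print("blk top",s,ce,r)
# tenon top corners from montage (top view crop x0=380,y0=180, offset 200,320)
t2=lambda x,y:(380+(x-200)/4,180+(y-320)/4)
for nm,L,z in(("tenon",[(304,374),(357,411),(327,454),(275,417)],85),("should",[(278,365),(224,437)],45)):
    P=[onz(b,*t2(*p),z)[:2].round(1) for p in L];print(nm,P,np.mean(P,0),[np.degrees(np.arctan2(*(P[i+1]-P[i])[::-1])).round(1) for i in range(len(P)-1)],[np.linalg.norm(P[i+1]-P[i]).round(1) for i in range(len(P)-1)])
t3=lambda x,y:(255+x/4,150+(y-320)/4)
print("tenon top c",tri(a,t3(105,368),b,t2(316,414)))
E
```

```text
jawfar [615. 207.  53.] [622. 129.  53.] deg -84.6
padfar [657. 213.  53.] [664. 133.  53.] deg -85.0
fixfar [693. 220.  53.] [701. 133.  53.] deg -85.0
plateR [705.  82.  12.] [429.  55.  12.] deg -174.4
plateL [686. 261.  12.] [590. 251.  12.] deg -174.1
bar [410 243  30  37 523] [422.6 256.9] [[410.0, 243.0], [439.0, 243.0], [439.0, 279.0], [410.0, 279.0]]
bar [201 191  20  29 228] [210.9 205.8] [[200.0, 193.0], [207.60000610351562, 189.1999969482422], [221.1999969482422, 216.39999389648438], [213.60000610351562, 220.1999969482422]]
bar tri (array([526.98417292,  98.14182292, 105.94082481]), np.float64(2.961836757094999))
pin top (array([495.24938907, 176.10608558, 129.74727175]), np.float64(4.173460567257065))
jaw top L far corner?
blk top [ 385  185   45   38 1073] [405.35414725 198.65144455] ((407.0, 203.5), (37.0, 44.0), 90.0)
tenon [array([ 558.9, -288.4]), array([ 540.2, -314.7]), array([ 518.2, -298.9]), array([ 536.7, -273.3])] [ 538.5   -293.825] [np.float64(-125.4), np.float64(144.3), np.float64(54.1)] [np.float64(32.3), np.float64(27.1), np.float64(31.6)]
should [array([ 571.4, -282.7]), array([ 532.4, -253.4])] [ 551.9  -268.05] [np.float64(143.1)] [np.float64(48.8)]
tenon top c (array([ 537.09694685, -292.31606672,   92.47493491]), np.float64(0.29177970516866697))
```

```bash
cat >> h.py <<'E'
f=np.array([.095,-.9955,0]);s28,c28=np.sin(np.radians(28)),np.cos(np.radians(28))
Z=np.array([0,0,1.]);n=f*s28+Z*c28;u=-f*c28+Z*s28;l=np.cross(n,u)
def plan(T,z,y):
    "deltas to TCP T (mm) with tool z, tool y (either sign)"
    s=env.state();R0=Ro.from_rotvec(s["eef_rot"]);z=z/np.linalg.norm(z)
    for sg in(1,-1):
        yy=sg*(y-z*(y@z));yy/=np.linalg.norm(yy);R=np.c_[np.cross(yy,z),yy,z]
        w=(R0.inv()*Ro.from_matrix(R)).as_rotvec();d=R0.inv().apply(np.asarray(T)-s["tool_pos"])/1000
        print("sg",sg,"a",w.round(3),"d",d.round(4))
E
python3 - <<'E'
from h import *
import pickle
a,b=pickle.load(open("c0.pkl","rb"))
pt=np.array([495,176,130.])
st();print(env.state()["joint_positions"]);plan(pt+n*(51+70),-n,l)
A=np.asarray(a["frame"])[:,:,::-1];B=np.asarray(b["frame"])[:,:,::-1]
m=np.zeros((600,800,3),np.uint8)
m[:300,:600]=cv2.resize(A[240:290,410:510],(600,300),interpolation=cv2.INTER_CUBIC)
m[300:,:400]=cv2.resize(B[183:243,155:195],(400,600),interpolation=cv2.INTER_CUBIC)[-300:] if 0 else cv2.resize(B[205:245,155:208],(400,300),interpolation=cv2.INTER_CUBIC)
m[300:,400:]=cv2.resize(B[183:223,187:240],(400,300),interpolation=cv2.INTER_CUBIC)
cv2.imwrite("pics/m2.png",m)
E
```

```text
0.1 [165.5 524.2 302.8] [-4.7840e-01 -3.1044e+00  3.1000e-03] [ 0.3 -1.  -0.1] 85.31137468797309 0.0
[ 1.16188242e+00  8.79322370e-02  1.37209545e+00  1.25426578e-05
  1.68361031e+00 -1.03093669e-01]
sg 1 a [-0.481 -0.32  -1.926] d [-0.4413 -0.285   0.0665]
sg -1 a [-0.287  0.432  1.145] d [-0.4413 -0.285   0.0665]
```

View pics/m2.png

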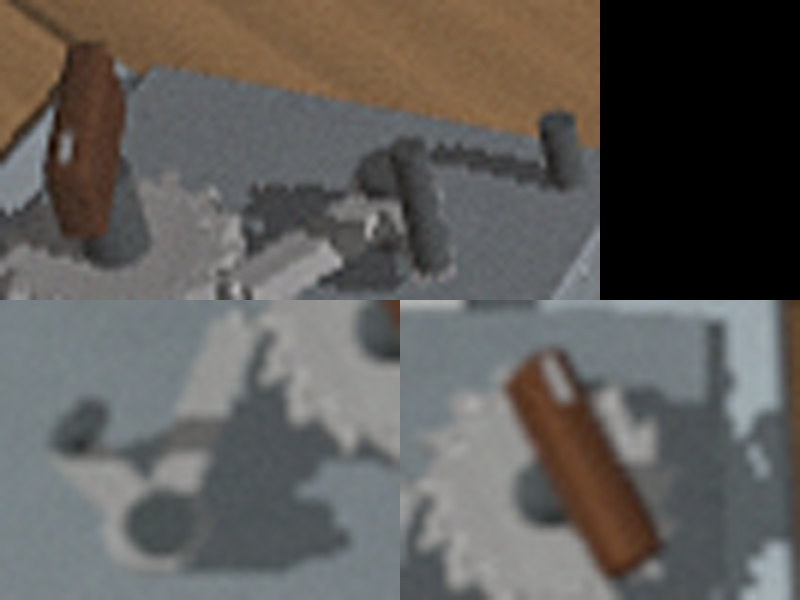

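```bash
python3 - <<'E'
from h import *
import pickle
a,b=pickle.load(open("c0.pkl","rb"))
S=lambda x,y:(410+x/6,240+y/6);k=400/53
T1=lambda x,y:(155+x/k,205+(y-300)/7.5);T2=lambda x,y:(187+(x-400)/k,183+(y-300)/7.5)
fr=lambda v:np.array([v@u,v@l,v@n]).round(1)
K,e=tri(a,S(85,139),b,T2(582,464));print("K",K.round(1),e)
for nm,s,t in(("pinmid",S(421,206),T1(80,425)),("pintop",S(408,146),T1(93,412)),("pivtop",S(378,172),T1(162,522))):
    P,e=tri(a,s,b,t);print(nm,P.round(1),e.round(1),"in K frame u,l,n",fr(P-K))
# bar direction in slope plane through top face
m=K+14*n
def onplane(c,p,P0):
    o,d=ray(c,*p);return o+d*((P0-o)@n)/(d@n)
e1=onplane(b,T2(527,367),m);e2=onplane(b,T2(638,562),m);d=e2-e1;print("bar len",np.linalg.norm(d),"angle u->l deg",np.degrees(np.arctan2(d@l,d@u)))
# bay
tb=lambda x,y:(143+(x-400)/4,127+y/4)
for nm,p in(("jaw L",(507,165)),("jaw R",(655,153)),("padnearL",(506,106)),("padnearR",(654,96)),("padfarL",(503,88)),("padfarR",(652,77))):
    P=onz(b,*tb(*p),53);print(nm,P.round(1),"along -l:",(P@-l).round(1),"along f",(P@f).round(1))
# prediction check
for nm,X in(("pin",K+80*u+26*l-4*n),("piv",K+62*u+52*l-34*n)):print(nm,X.round(1),proj(a,X),proj(b,X),"seen",S(408,146),T1(93,412),S(378,172),T1(162,522))
E
```

```text
K [529.4 103.   95.2] 1.6660859248966482
pinmid [492.4 184.5 113.2] 2.9 in K frame u,l,n [ 83.2  29.  -23.9]
pintop [493.5 174.5 131.6] 3.3 in K frame u,l,n [83.  28.9 -2.9]
pivtop [470.5 167.6  91.4] 1.3 in K frame u,l,n [ 59.9  52.5 -36.2]
bar len 58.235916823634575 angle u->l deg 117.3473043527715
jaw L [614.7 207.5  53. ] along -l: 631.6 along f -148.1
jaw R [622.1 128.9  53. ] along -l: 631.5 along f -69.2
padnearL [647.3 210.6  53. ] along -l: 664.3 along f -148.2
padnearR [653.6 131.4  53. ] along -l: 663.2 along f -68.7
padfarL [657.3 213.   53. ] along -l: 674.6 along f -149.6
padfarR [664.2 133.2  53. ] along -l: 673.9 along f -69.5
pin [496.6 172.7 129.2] [474.51320412 265.46550749] [168.01866154 218.87119767] seen (478.0, 264.3333333333333) (167.3225, 219.93333333333334) (473.0, 268.6666666666667) (176.465, 234.6)
piv [470.9 168.4  94.3] [474.19147166 268.11853201] [175.84494963 234.11728635] seen (478.0, 264.3333333333333) (167.3225, 219.93333333333334) (473.0, 268.6666666666667) (176.465, 234.6)
```

Call:
step_arm:
  deltas:
    - {"dz": -0.05,"gripper": 0.02}
    - {"dz": -0.1,"gripper": 0.02}
    - {"dz": -0.1,"dx": -0.1,"dy": -0.07,"ax": -0.08,"ay": 0.1,"az": 0.28,"gripper": 0.02}

```text
validation failed for argument at $.de...
```

```bash
cat >> h.py <<'E'
K=np.array([529.2,103.3,95.]);bay=np.array([622.9,168.6,12])
E
python3 - <<'E'
from h import *
st();plan(K+82.8*u+28.2*l+117*n,-n,l)
E
```

```text
0.1 [165.5 524.2 302.8] [-4.7840e-01 -3.1044e+00  3.1000e-03] [ 0.3 -1.  -0.1] 85.31137468797309 0.0
sg 1 a [-0.481 -0.32  -1.926] d [-0.4405 -0.286   0.0661]
sg -1 a [-0.287  0.432  1.145] d [-0.4405 -0.286   0.0661]
```

Call:
step_arm:
  deltas:
    - {"ax": -0.287,"ay": 0.432,"az": 1.145,"dx": -0.4405,"dy": -0.286,"dz": 0.0661,"gripper": 0.022}
    - {"ax": -0.287,"ay": 0.432,"az": 1.145,"dx": -0.4405,"dy": -0.286,"dz": 0.0661,"gripper": 0.022}
    - {"ax": -0.287,"ay": 0.432,"az": 1.145,"dx": -0.4405,"dy": -0.286,"dz": 0.0661,"gripper": 0.022}
    - {"ax": -0.287,"ay": 0.432,"az": 1.145,"dx": -0.4405,"dy": -0.286,"dz": 0.0661,"gripper": 0.022}
    - {"ax": -0.287,"ay": 0.432,"az": 1.145,"dx": -0.4405,"dy": -0.286,"dz": 0.0661,"gripper": 0.022}
    - {"ax": -0.287,"ay": 0.432,"az": 1.145,"dx": -0.4405,"dy": -0.286,"dz": 0.0661,"gripper": 0.022}
    - {"ax": -0.287,"ay": 0.432,"az": 1.145,"dx": -0.4405,"dy": -0.286,"dz": 0.0661,"gripper": 0.022}
    - {"ax": -0.287,"ay": 0.432,"az": 1.145,"dx": -0.4405,"dy": -0.286,"dz": 0.0661,"gripper": 0.022}
    - {"ax": -0.287,"ay": 0.432,"az": 1.145,"dx": -0.4405,"dy": -0.286,"dz": 0.0661,"gripper": 0.022}
    - {"ax": -0.287,"ay": 0.432,"az": 1.145,"dx": -0.4405,"dy": -0.286,"dz": 0.0661,"gripper": 0.022}
    - {"ax": -0.287,"ay": 0.432,"az": 1.145,"dx": -0.4405,"dy": -0.286,"dz": 0.0661,"gripper": 0.022}
    - {"ax": -0.287,"ay": 0.432,"az": 1.145,"dx": -0.4405,"dy": -0.286,"dz": 0.0661,"gripper": 0.022}
    - {"ax": -0.287,"ay": 0.432,"az": 1.145,"dx": -0.4405,"dy": -0.286,"dz": 0.0661,"gripper": 0.022}
    - {"ax": -0.287,"ay": 0.432,"az": 1.145,"dx": -0.4405,"dy": -0.286,"dz": 0.0661,"gripper": 0.022}
    - {"ax": -0.287,"ay": 0.432,"az": 1.145,"dx": -0.4405,"dy": -0.286,"dz": 0.0661,"gripper": 0.022}
    - {"ax": -0.287,"ay": 0.432,"az": 1.145,"dx": -0.4405,"dy": -0.286,"dz": 0.0661,"gripper": 0.022}

```text
t: 1.7
tool_pos: [498.9, 120.2, 238.2]
eef_rot: [-1.843, -2.031, -0.462]
force: [-0.2, -0.4, 0.2]
gripper_width: 22.1
gripper_force: 0.0
```

```bash
python3 - <<'E'
from h import *
s=st();print(np.round(s["joint_positions"],2));plan(K+82.8*u+28.2*l+117*n,-n,l)
a=cap("scene");b=cap("top")
m=np.zeros((540,800,3),np.uint8)
A=np.asarray(a["frame"])[:,:,::-1];B=np.asarray(b["frame"])[:,:,::-1]
m[:,:400]=cv2.resize(A[200:335,400:500],(400,540));m[:,400:]=cv2.resize(B[135:270,140:240],(400,540))
cv2.imwrite("pics/m3.png",m)
E
```

```text
1.7 [498.9 120.2 238.2] [-1.8426 -2.0314 -0.4624] [-0.2 -0.4  0.2] 22.068384019273942 0.0
[-0.11  0.04  1.61  0.48  1.59 -0.22]
sg 1 a [ 2.000e-03  1.000e-03 -3.139e+00] d [-0.0018  0.0003  0.0002]
sg -1 a [ 0.    -0.001  0.002] d [-0.0018  0.0003  0.0002]
```

View pics/m3.png

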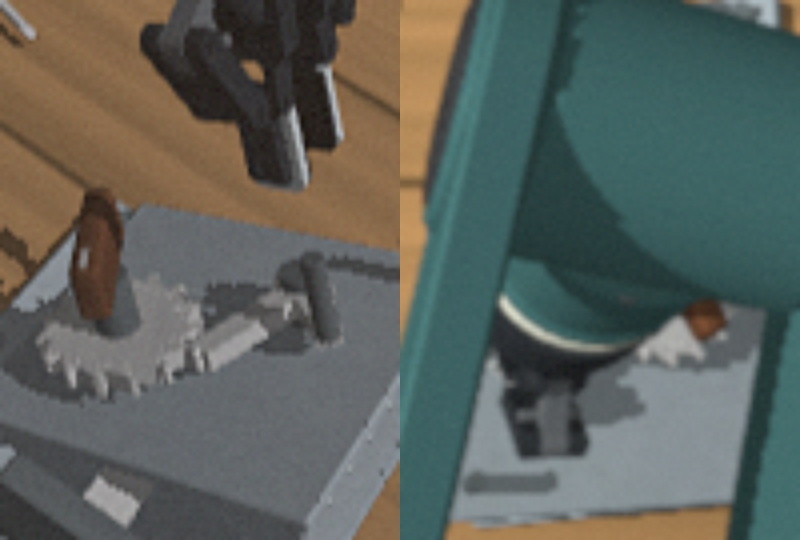

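The picture shows the fingers above the pin (pin at montage 325,300), gap in line. Descending to straddle it.

Call:
step_arm:
  deltas:
    - {"ax": 0,"ay": 0,"az": 0,"dx": -0.002,"dy": 0,"dz": 0.03,"gripper": 0.022}
    - {"ax": 0,"ay": 0,"az": 0,"dx": -0.002,"dy": 0,"dz": 0.05,"gripper": 0.022}
    - {"ax": 0,"ay": 0,"az": 0,"dx": -0.002,"dy": 0,"dz": 0.06,"gripper": 0.022}
    - {"ax": 0,"ay": 0,"az": 0,"dx": -0.002,"dy": 0,"dz": 0.07,"gripper": 0.022}
    - {"ax": 0,"ay": 0,"az": 0,"dx": -0.002,"dy": 0,"dz": 0.07,"gripper": 0.022}

```text
t: 2.3
tool_pos: [496.1, 150.7, 174.3]
eef_rot: [-1.843, -2.029, -0.46]
force: [-0.2, -0.9, -0.2]
gripper_width: 21.9
gripper_force: 0.0
```

Call:
step_arm:
  deltas:
    - {"ax": 0,"ay": 0,"az": 0,"dx": 0.002,"dy": -0.006,"dz": 0,"gripper": 0.022}
    - {"ax": 0,"ay": 0,"az": 0,"dx": 0.005,"dy": -0.01,"dz": 0,"gripper": 0.022}
    - {"ax": 0,"ay": 0,"az": 0,"dx": 0.007,"dy": -0.014,"dz": 0,"gripper": 0.022}
    - {"ax": 0,"ay": 0,"az": 0,"dx": 0.009,"dy": -0.019,"dz": 0,"gripper": 0.022}
    - {"ax": 0,"ay": 0,"az": 0,"dx": 0.01,"dy": -0.024,"dz": 0,"gripper": 0.022}
    - {"ax": 0,"ay": 0,"az": 0,"dx": 0.011,"dy": -0.03,"dz": 0,"gripper": 0.022}

```text
t: 2.9
tool_pos: [465.3, 156.9, 180.4]
eef_rot: [-1.845, -2.03, -0.462]
force: [0.2, -1.1, 0.2]
gripper_width: 22.1
gripper_force: 0.3
```

Call:
step_arm:
  deltas:
    - {"ax": 0,"ay": 0,"az": 0,"dx": 0,"dy": -0.006,"dz": 0,"gripper": 0.022}
    - {"ax": 0,"ay": 0,"az": 0,"dx": -0.002,"dy": -0.011,"dz": 0,"gripper": 0.022}
    - {"ax": 0,"ay": 0,"az": 0,"dx": -0.004,"dy": -0.016,"dz": 0,"gripper": 0.022}
    - {"ax": 0,"ay": 0,"az": 0,"dx": -0.007,"dy": -0.02,"dz": 0,"gripper": 0.022}
    - {"ax": 0,"ay": 0,"az": 0,"dx": -0.011,"dy": -0.025,"dz": 0,"gripper": 0.022}
    - {"ax": 0,"ay": 0,"az": 0,"dx": -0.016,"dy": -0.028,"dz": 0,"gripper": 0.022}
    - {"ax": 0,"ay": 0,"az": 0,"dx": -0.02,"dy": -0.029,"dz": 0,"gripper": 0.022}
    - {"ax": 0,"ay": 0,"az": 0,"dx": -0.022,"dy": -0.029,"dz": 0,"gripper": 0.022}

```text
t: 3.7
tool_pos: [438.5, 134.5, 169.5]
eef_rot: [-1.845, -2.028, -0.461]
force: [0.1, -0.7, 0.6]
gripper_width: 21.9
gripper_force: 0.0
```

Call:
step_arm:
  deltas:
    - {"ax": 0,"ay": 0,"az": 0,"dx": 0,"dy": 0,"dz": -0.02,"gripper": 0.022}
    - {"ax": 0,"ay": 0,"az": 0,"dx": 0,"dy": 0,"dz": -0.05,"gripper": 0.04}
    - {"ax": 0,"ay": 0,"az": 0,"dx": 0,"dy": 0,"dz": -0.08,"gripper": 0.04}
    - {"ax": 0,"ay": 0,"az": 0,"dx": 0,"dy": 0,"dz": -0.08,"gripper": 0.04}

```text
t: 4.1
tool_pos: [444.4, 96.3, 244.4]
eef_rot: [-1.848, -2.034, -0.47]
force: [0.6, -0.1, 0.2]
gripper_width: 39.8
gripper_force: 0.0
```

```bash
python3 - <<'E'
from h import *
s=st()
y=np.cos(np.radians(27.3))*u+np.sin(np.radians(27.3))*l
plan(K+(54+60)*n,-n,y)
a=cap("scene");b=cap("top")
m=np.zeros((540,800,3),np.uint8)
A=np.asarray(a["frame"])[:,:,::-1];B=np.asarray(b["frame"])[:,:,::-1]
m[:,:400]=cv2.resize(A[200:335,410:510],(400,540));m[:,400:]=cv2.resize(B[135:270,140:240],(400,540))
cv2.imwrite("pics/m4.png",m)
E
```

```text
4.1 [444.4  96.3 244.4] [-1.8478 -2.0336 -0.4699] [ 0.6 -0.1  0.2] 39.76638913902647 0.0
sg 1 a [ 0.005  0.009 -2.045] d [-0.0713  0.0847  0.0182]
sg -1 a [ 0.007 -0.004  1.097] d [-0.0713  0.0847  0.0182]
```

View pics/m4.png

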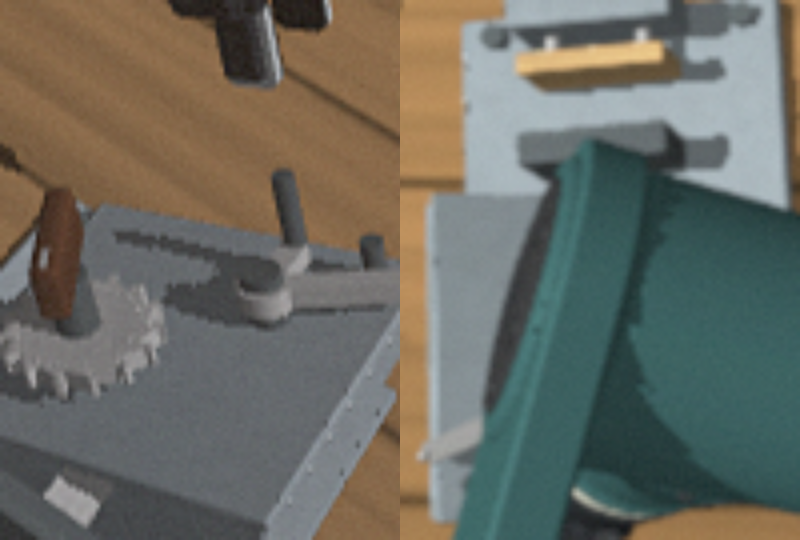

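Pawl is off the wheel, lying up-slope left (pin at montage 285,205). Now to the knob.

Call:
step_arm:
  deltas:
    - {"ax": 0.007,"ay": -0.004,"az": 1.097,"dx": -0.0713,"dy": 0.0847,"dz": 0.0182,"gripper": 0.04}
    - {"ax": 0.007,"ay": -0.004,"az": 1.097,"dx": -0.0713,"dy": 0.0847,"dz": 0.0182,"gripper": 0.04}
    - {"ax": 0.007,"ay": -0.004,"az": 1.097,"dx": -0.0713,"dy": 0.0847,"dz": 0.0182,"gripper": 0.04}
    - {"ax": 0.007,"ay": -0.004,"az": 1.097,"dx": -0.0713,"dy": 0.0847,"dz": 0.0182,"gripper": 0.04}
    - {"ax": 0.007,"ay": -0.004,"az": 1.097,"dx": -0.0713,"dy": 0.0847,"dz": 0.0182,"gripper": 0.04}
    - {"ax": 0.007,"ay": -0.004,"az": 1.097,"dx": -0.0713,"dy": 0.0847,"dz": 0.0182,"gripper": 0.04}
    - {"ax": 0.007,"ay": -0.004,"az": 1.097,"dx": -0.0713,"dy": 0.0847,"dz": 0.0182,"gripper": 0.04}
    - {"ax": 0.007,"ay": -0.004,"az": 1.097,"dx": -0.0713,"dy": 0.0847,"dz": 0.0182,"gripper": 0.04}
    - {"ax": 0.007,"ay": -0.004,"az": 1.097,"dx": -0.0713,"dy": 0.0847,"dz": 0.0182,"gripper": 0.04}
    - {"ax": 0.007,"ay": -0.004,"az": 1.097,"dx": -0.0713,"dy": 0.0847,"dz": 0.0182,"gripper": 0.04}

```text
t: 5.2
tool_pos: [531.2, 51.9, 189.5]
eef_rot: [-2.547, -0.749, -0.113]
force: [0.1, 0.3, 1.1]
gripper_width: 40.1
gripper_force: 0.0
```

```bash
python3 - <<'E'
from h import *
s=st();print(np.round(s["joint_positions"],2))
y=np.cos(np.radians(27.3))*u+np.sin(np.radians(27.3))*l
plan(K+54*n,-n,y)
E
```

```text
5.2 [531.2  51.9 189.5] [-2.5472 -0.7493 -0.1131] [0.1 0.3 1.1] 40.06372578973255 0.0
[-0.22  0.16  1.58  0.46  1.58  0.74]
sg 1 a [0.011 0.01  3.14 ] d [0.0034 0.0008 0.0535]
sg -1 a [-0.007  0.007 -0.002] d [0.0034 0.0008 0.0535]
```

Call:
step_arm:
  deltas:
    - {"ax": -0.007,"ay": 0.007,"az": 0,"dx": 0.0034,"dy": 0.0008,"dz": 0.025,"gripper": 0.04}
    - {"ax": -0.007,"ay": 0.007,"az": 0,"dx": 0.0034,"dy": 0.0008,"dz": 0.045,"gripper": 0.04}
    - {"ax": -0.007,"ay": 0.007,"az": 0,"dx": 0.0034,"dy": 0.0008,"dz": 0.0535,"gripper": 0.04}
    - {"ax": -0.007,"ay": 0.007,"az": 0,"dx": 0.0034,"dy": 0.0008,"dz": 0.0535,"gripper": 0.025}
    - {"ax": -0.007,"ay": 0.007,"az": 0,"dx": 0.0034,"dy": 0.0008,"dz": 0.0535,"gripper": 0.018}
    - {"ax": -0.007,"ay": 0.007,"az": 0,"dx": 0.0034,"dy": 0.0008,"dz": 0.0535,"gripper": 0.012}
    - {"ax": -0.007,"ay": 0.007,"az": 0,"dx": 0.0034,"dy": 0.0008,"dz": 0.0535,"gripper": 0.008}
    - {"ax": -0.007,"ay": 0.007,"az": 0,"dx": 0.0034,"dy": 0.0008,"dz": 0.0535,"gripper": 0.008}

```text
t: 6.0
tool_pos: [532.3, 76.8, 143.4]
eef_rot: [-2.555, -0.746, -0.127]
force: [1.5, -1.6, -8.9]
gripper_width: 16.3
gripper_force: 58.7
```

```bash
python3 - <<'E'
from h import *
s=st();print(s["torque"],((s["force"])@u).round(1),(s["force"]@l).round(1),(s["force"]@n).round(1))
E
```

```text
6.0 [532.3  76.8 143.4] [-2.5553 -0.7459 -0.1269] [ 1.5 -1.6 -8.9] 16.345229567177746 58.7
[-1.13768226 -0.26712324 -0.15779832] -5.7 -1.3 -7.0
```

Call:
step_arm:
  deltas:
    - {"ax": 0,"ay": 0,"az": -0.1,"dx": 0,"dy": 0,"dz": 0,"gripper": 0.008}
    - {"ax": 0,"ay": 0,"az": -0.2,"dx": 0,"dy": 0,"dz": 0,"gripper": 0.008}
    - {"ax": 0,"ay": 0,"az": -0.3,"dx": 0,"dy": 0,"dz": 0,"gripper": 0.008}
    - {"ax": 0,"ay": 0,"az": -0.4,"dx": 0,"dy": 0,"dz": 0,"gripper": 0.008}
    - {"ax": 0,"ay": 0,"az": -0.5,"dx": 0,"dy": 0,"dz": 0,"gripper": 0.008}
    - {"ax": 0,"ay": 0,"az": -0.6,"dx": 0,"dy": 0,"dz": 0,"gripper": 0.008}
    - {"ax": 0,"ay": 0,"az": -0.7,"dx": 0,"dy": 0,"dz": 0,"gripper": 0.008}
    - {"ax": 0,"ay": 0,"az": -0.8,"dx": 0,"dy": 0,"dz": 0,"gripper": 0.008}
    - {"ax": 0,"ay": 0,"az": -0.9,"dx": 0,"dy": 0,"dz": 0,"gripper": 0.008}
    - {"ax": 0,"ay": 0,"az": -0.9,"dx": 0,"dy": 0,"dz": 0,"gripper": 0.008}

```text
t: 7.0
tool_pos: [533.4, 76.2, 143.1]
eef_rot: [-2.025, -1.828, -0.408]
force: [5.3, -2.4, -11.6]
gripper_width: 16.4
gripper_force: 58.7
```

```bash
cat >> h.py <<'E'
def jaw(b):
    "jaw travel + pad from top image: columns profile between jaw & fixed jaw"
E
python3 - <<'E'
from h import *
s=st();print(s["torque"],((s["force"])@u).round(1),(s["force"]@l).round(1),(s["force"]@n).round(1))
b=cap("top");save(b,"t5.png",(140,120,260,220),5)
R=Ro.from_rotvec(s["eef_rot"]);y=R.apply([0,1,0]);print("tool y angle",np.degrees(np.arctan2(y@l,y@u)))
E
```

```text
7.0 [533.4  76.2 143.1] [-2.0248 -1.8278 -0.4075] [  5.3  -2.4 -11.6] 16.367816952969807 58.7
[-1.55344773 -0.80044632 -0.33999842] -8.0 -5.0 -8.9
tool y angle -101.22985107983781
```

View pics/t5.png

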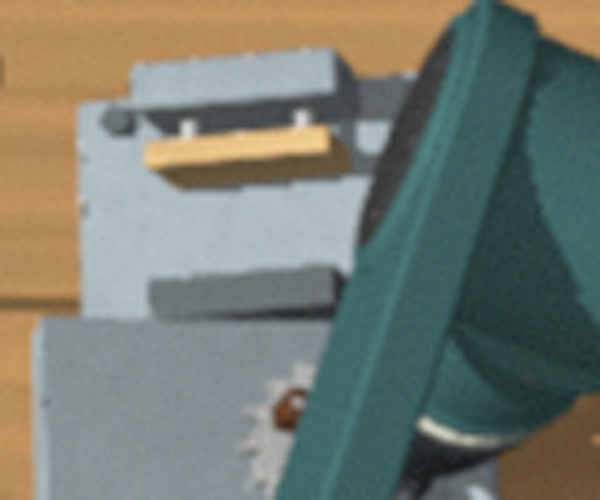

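```bash
python3 - <<'E'
from h import *
import pickle
a,b=pickle.load(open("c0.pkl","rb"))
for p in((150,280),(335,267),(147,145),(329,127),(147,165),(332,149)):
    P=onz(b,140+p[0]/5,120+p[1]/5,53);print((P@-l).round(1),(P@f).round(1))
E
```

```text
614.5 -147.9
613.6 -69.2
674.4 -148.2
675.9 -69.8
665.5 -148.4
665.9 -68.9
```

Call:
step_arm:
  deltas:
    - {"ax": 0,"ay": 0,"az": -0.07,"dx": 0,"dy": 0,"dz": 0,"gripper": 0.008}
    - {"ax": 0,"ay": 0,"az": -0.14,"dx": 0,"dy": 0,"dz": 0,"gripper": 0.008}
    - {"ax": 0,"ay": 0,"az": -0.2,"dx": 0,"dy": 0,"dz": 0,"gripper": 0.008}
    - {"ax": 0,"ay": 0,"az": -0.2,"dx": 0,"dy": 0,"dz": 0,"gripper": 0.008}
    - {"ax": 0,"ay": 0,"az": -0.2,"dx": 0,"dy": 0,"dz": 0,"gripper": 0.025}
    - {"ax": 0,"ay": 0,"az": -0.2,"dx": 0,"dy": 0,"dz": 0,"gripper": 0.04}

```text
t: 7.65
tool_pos: [533.0, 77.8, 145.9]
eef_rot: [-1.843, -2.035, -0.466]
force: [-0.6, 0.1, 1.1]
gripper_width: 38.3
gripper_force: 0.0
```

```bash
python3 - <<'E'
from h import *
s=st();print(s["torque"],((s["force"])@u).round(1),(s["force"]@l).round(1),(s["force"]@n).round(1));print((s["tool_pos"]-54*n).round(1))
R=Ro.from_rotvec(s["eef_rot"]);y=R.apply([0,1,0]);print("tool y angle",np.degrees(np.arctan2(y@l,y@u)))
import pickle
a,b=pickle.load(open("c0.pkl","rb"))
# bottle position
for nm,t in(("bottle cap top",tri(a,(286/1.25,221/1.25),b,(512/1.25,165/1.25))),):print(nm,t)
print("bottle base",onz(b,498/1.25,194/1.25,0), onz(a,295/1.25,276/1.25,0))
# tenon top again
t2=lambda x,y:(380+(x-200)/4,180+(y-320)/4)
t3=lambda x,y:(255+x/4,150+(y-320)/4)
# tenon mid silhouettes / base corners scene bottom edge
for p in((79,522),(150,517)):print("base corner scene",onz(a,*t3(*p),0))
for p in((320,498),(224,437)):print("base/shoulder",onz(b,*t2(*p),0),onz(b,*t2(*p),45))
E
```

```text
7.65 [533.   77.8 145.9] [-1.8433 -2.0348 -0.4662] [-0.6  0.1  1.1] 38.29166836819093 0.0
[-0.19900363 -0.01023472  0.0114885 ] 0.7 0.6 0.9
[530.6 103.1  98.2]
tool y angle -89.739791246638
bottle cap top (array([ 674.78255589, -290.28615397,  125.64628624]), np.float64(0.8804018119123131))
bottle base [ 664.03457366 -290.37730544    0.        ] [ 679.49139365 -285.48524124    0.        ]
base corner scene [ 572.06114072 -280.50348568    0.        ]
base corner scene [ 537.07528598 -255.63399671    0.        ]
base/shoulder [ 505.81330718 -312.46369258    0.        ] [ 500.58970145 -303.12782311   45.        ]
base/shoulder [ 539.27158581 -260.09470892    0.        ] [ 532.37047297 -253.38447788   45.        ]
```

Call:
step_arm:
  deltas:
    - {"ax": 0,"ay": 0,"az": 0,"dx": 0,"dy": 0,"dz": -0.04,"gripper": 0.042}
    - {"ax": 0,"ay": 0,"az": 0,"dx": 0,"dy": 0,"dz": -0.08,"gripper": 0.042}
    - {"ax": 0,"ay": 0,"az": 0,"dx": 0,"dy": 0,"dz": -0.08,"gripper": 0.042}

```text
t: 7.95
tool_pos: [538.8, 38.6, 222.6]
eef_rot: [-1.849, -2.043, -0.476]
force: [1.0, -0.4, 0.6]
gripper_width: 42.1
gripper_force: 0.0
```

```bash
python3 - <<'E'
from h import *
s=st();print(np.round(s["joint_positions"],2))
plan([537.5,-293,180],-Z,np.array([.814,-.581,0]))
E
```

```text
7.95 [538.8  38.6 222.6] [-1.8487 -2.0429 -0.4758] [ 1.  -0.4  0.6] 42.092063056731234 0.0
[-0.25  0.14  1.54  0.46  1.62 -0.36]
sg 1 a [-0.157 -0.47   0.705] d [-0.3116 -0.0337 -0.1166]
sg -1 a [ 0.592 -0.198 -2.363] d [-0.3116 -0.0337 -0.1166]
```

Call:
step_arm:
  deltas:
    - {"ax": -0.157,"ay": -0.47,"az": 0.705,"dx": -0.3116,"dy": -0.0337,"dz": -0.1166,"gripper": 0.042}
    - {"ax": -0.157,"ay": -0.47,"az": 0.705,"dx": -0.3116,"dy": -0.0337,"dz": -0.1166,"gripper": 0.042}
    - {"ax": -0.157,"ay": -0.47,"az": 0.705,"dx": -0.3116,"dy": -0.0337,"dz": -0.1166,"gripper": 0.042}
    - {"ax": -0.157,"ay": -0.47,"az": 0.705,"dx": -0.3116,"dy": -0.0337,"dz": -0.1166,"gripper": 0.042}
    - {"ax": -0.157,"ay": -0.47,"az": 0.705,"dx": -0.3116,"dy": -0.0337,"dz": -0.1166,"gripper": 0.042}
    - {"ax": -0.157,"ay": -0.47,"az": 0.705,"dx": -0.3116,"dy": -0.0337,"dz": -0.1166,"gripper": 0.042}
    - {"ax": -0.157,"ay": -0.47,"az": 0.705,"dx": -0.3116,"dy": -0.0337,"dz": -0.1166,"gripper": 0.042}
    - {"ax": -0.157,"ay": -0.47,"az": 0.705,"dx": -0.3116,"dy": -0.0337,"dz": -0.1166,"gripper": 0.042}
    - {"ax": -0.157,"ay": -0.47,"az": 0.705,"dx": -0.3116,"dy": -0.0337,"dz": -0.1166,"gripper": 0.042}
    - {"ax": -0.157,"ay": -0.47,"az": 0.705,"dx": -0.3116,"dy": -0.0337,"dz": -0.1166,"gripper": 0.042}
    - {"ax": -0.157,"ay": -0.47,"az": 0.705,"dx": -0.3116,"dy": -0.0337,"dz": -0.1166,"gripper": 0.042}
    - {"ax": -0.157,"ay": -0.47,"az": 0.705,"dx": -0.3116,"dy": -0.0337,"dz": -0.1166,"gripper": 0.042}

```text
t: 9.15
tool_pos: [534.7, -290.3, 172.3]
eef_rot: [-2.784, -1.439, 0.018]
force: [-0.6, -0.2, 0.3]
gripper_width: 42.1
gripper_force: 0.0
```

```bash
python3 - <<'E'
from h import *
st();plan([537.5,-293,122],-Z,np.array([.814,-.581,0]))
a=cap("scene");b=cap("top")
m=np.zeros((500,800,3),np.uint8)
A=np.asarray(a["frame"])[:,:,::-1];B=np.asarray(b["frame"])[:,:,::-1]
m[:,:400]=cv2.resize(A[120:220,240:320],(400,500));m[:,400:]=cv2.resize(B[135:260,140:240],(400,500))
cv2.imwrite("pics/m6.png",m)
E
```

```text
9.15 [ 534.7 -290.3  172.3] [-2.7843 -1.4394  0.0175] [-0.6 -0.2  0.3] 42.10336580834391 0.0
sg 1 a [-0.011  0.007  0.003] d [-0.0002  0.0045  0.0502]
sg -1 a [-0.01  -0.018 -3.138] d [-0.0002  0.0045  0.0502]
```

View pics/m6.png

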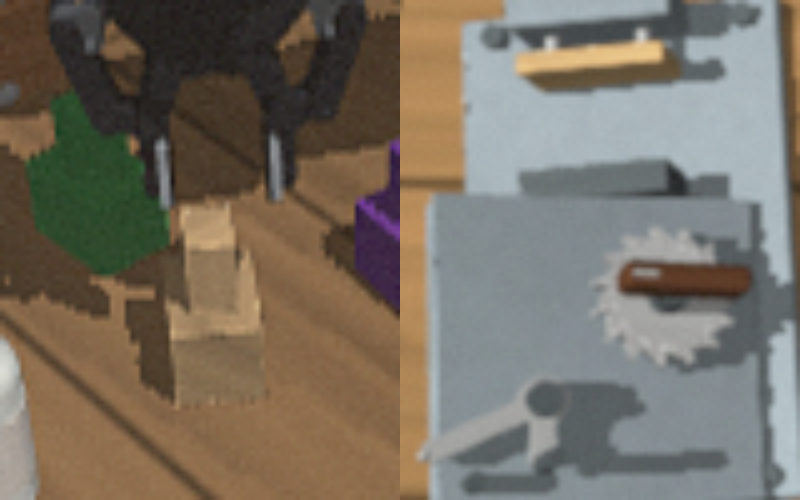

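The gripper is above the tan block (tenon at montage 210,225), with the fingers on either side. The jaw is wound back and the knob bar points up-slope. Grasping.

Call:
step_arm:
  deltas:
    - {"ax": -0.011,"ay": 0.007,"az": 0.003,"dx": 0,"dy": 0.0045,"dz": 0.0,"gripper": 0.042}
    - {"ax": -0.011,"ay": 0.007,"az": 0.003,"dx": 0,"dy": 0.0045,"dz": 0.025,"gripper": 0.042}
    - {"ax": -0.011,"ay": 0.007,"az": 0.003,"dx": 0,"dy": 0.0045,"dz": 0.042,"gripper": 0.042}
    - {"ax": -0.011,"ay": 0.007,"az": 0.003,"dx": 0,"dy": 0.0045,"dz": 0.05,"gripper": 0.042}
    - {"ax": -0.011,"ay": 0.007,"az": 0.003,"dx": 0,"dy": 0.0045,"dz": 0.05,"gripper": 0.042}
    - {"ax": -0.011,"ay": 0.007,"az": 0.003,"dx": 0,"dy": 0.0045,"dz": 0.05,"gripper": 0.03}
    - {"ax": -0.011,"ay": 0.007,"az": 0.003,"dx": 0,"dy": 0.0045,"dz": 0.05,"gripper": 0.022}
    - {"ax": -0.011,"ay": 0.007,"az": 0.003,"dx": 0,"dy": 0.0045,"dz": 0.05,"gripper": 0.015}
    - {"ax": -0.011,"ay": 0.007,"az": 0.003,"dx": 0,"dy": 0.0045,"dz": 0.05,"gripper": 0.015}

```text
t: 10.15
tool_pos: [537.9, -294.3, 122.9]
eef_rot: [2.793, 1.436, 0.001]
force: [1.2, 0.4, 1.7]
gripper_width: 23.3
gripper_force: 58.8
```

Call:
step_arm:
  deltas:
    - {"ax": 0,"ay": 0,"az": 0,"dx": 0,"dy": 0,"dz": 0,"gripper": 0.015}
    - {"ax": 0,"ay": 0,"az": 0,"dx": 0,"dy": 0,"dz": -0.04,"gripper": 0.015}
    - {"ax": 0,"ay": 0,"az": 0,"dx": 0,"dy": 0,"dz": -0.09,"gripper": 0.015}
    - {"ax": 0,"ay": 0,"az": 0,"dx": 0,"dy": 0,"dz": -0.14,"gripper": 0.015}
    - {"ax": 0,"ay": 0,"az": 0,"dx": 0,"dy": 0,"dz": -0.15,"gripper": 0.015}

```text
t: 10.65
tool_pos: [539.1, -295.2, 280.3]
eef_rot: [2.784, 1.431, 0.01]
force: [0.2, -0.8, 0.9]
gripper_width: 23.6
gripper_force: 59.1
```

```bash
python3 - <<'E'
from h import *
s=st();plan([bay[0]-1,bay[1],12+122+90],-Z,-l)
E
```

```text
10.65 [ 539.1 -295.2  280.3] [2.7839 1.4312 0.0097] [ 0.2 -0.8  0.9] 23.562455242629856 59.1
sg 1 a [ 0.013  0.004 -0.716] d [ 0.4253 -0.2033  0.0539]
sg -1 a [ 0.005 -0.016  2.425] d [ 0.4253 -0.2033  0.0539]
```

Call:
step_arm:
  deltas:
    - {"ax": 0.013,"ay": 0.004,"az": -0.716,"dx": 0.4253,"dy": -0.2033,"dz": 0.02,"gripper": 0.015}
    - {"ax": 0.013,"ay": 0.004,"az": -0.716,"dx": 0.4253,"dy": -0.2033,"dz": 0.02,"gripper": 0.015}
    - {"ax": 0.013,"ay": 0.004,"az": -0.716,"dx": 0.4253,"dy": -0.2033,"dz": 0.02,"gripper": 0.015}
    - {"ax": 0.013,"ay": 0.004,"az": -0.716,"dx": 0.4253,"dy": -0.2033,"dz": 0.02,"gripper": 0.015}
    - {"ax": 0.013,"ay": 0.004,"az": -0.716,"dx": 0.4253,"dy": -0.2033,"dz": 0.02,"gripper": 0.015}
    - {"ax": 0.013,"ay": 0.004,"az": -0.716,"dx": 0.4253,"dy": -0.2033,"dz": 0.02,"gripper": 0.015}
    - {"ax": 0.013,"ay": 0.004,"az": -0.716,"dx": 0.4253,"dy": -0.2033,"dz": 0.0539,"gripper": 0.015}
    - {"ax": 0.013,"ay": 0.004,"az": -0.716,"dx": 0.4253,"dy": -0.2033,"dz": 0.0539,"gripper": 0.015}
    - {"ax": 0.013,"ay": 0.004,"az": -0.716,"dx": 0.4253,"dy": -0.2033,"dz": 0.0539,"gripper": 0.015}
    - {"ax": 0.013,"ay": 0.004,"az": -0.716,"dx": 0.4253,"dy": -0.2033,"dz": 0.0539,"gripper": 0.015}
    - {"ax": 0.013,"ay": 0.004,"az": -0.716,"dx": 0.4253,"dy": -0.2033,"dz": 0.0539,"gripper": 0.015}
    - {"ax": 0.013,"ay": 0.004,"az": -0.716,"dx": 0.4253,"dy": -0.2033,"dz": 0.0539,"gripper": 0.015}
    - {"ax": 0.013,"ay": 0.004,"az": -0.716,"dx": 0.4253,"dy": -0.2033,"dz": 0.0539,"gripper": 0.015}
    - {"ax": 0.013,"ay": 0.004,"az": -0.716,"dx": 0.4253,"dy": -0.2033,"dz": 0.0539,"gripper": 0.015}

```text
t: 12.05
tool_pos: [619.7, 168.7, 218.5]
eef_rot: [-2.107, -2.312, 0.003]
force: [-0.1, 0.9, -0.8]
gripper_width: 23.5
gripper_force: 59.1
```

```bash
python3 - <<'E'
from h import *
s=st();R=Ro.from_rotvec(s["eef_rot"]).as_matrix();print(R.round(3).tolist())
a=cap("scene");b=cap("top")
for p in((520,175),(668,162)):print("jaw",(onz(b,140+(p[0]-400)/4,135+p[1]/4,53)@-l).round(1))
save(a,"s7.png",(370,200,530,320),5)
for nm,c in(("s",a),):
    for X in(s["tool_pos"]-Z*122,bay):print(nm,(proj(c,X)-[370,200])*5)
plan([625,168.8,12+122+35],-Z,-l)
E
```

```text
12.05 [619.7 168.7 218.5] [-2.1067 -2.3124  0.0033] [-0.1  0.9 -0.8] 23.457872156663893 59.1
[[-0.093, 0.996, -0.011], [0.996, 0.093, 0.007], [0.008, -0.011, -1.0]]
jaw 608.5
jaw 609.0
s [267.2987062  596.50153215]
s [209.59044396 727.20812964]
sg 1 a [-0.01  -0.009 -0.002] d [-0.001   0.0057  0.0495]
sg -1 a [-0.014  0.016  3.139] d [-0.001   0.0057  0.0495]
```

View pics/s7.png

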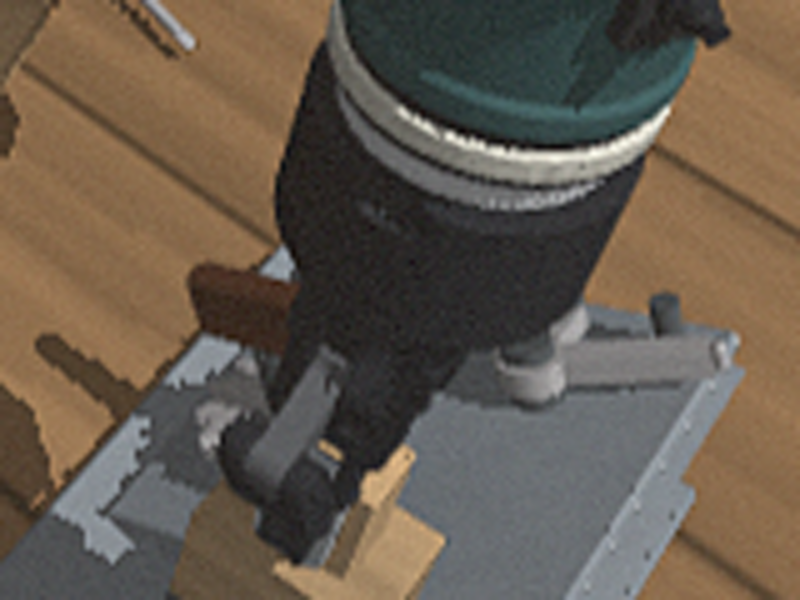

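Picture: block held at (340,530), pawl thrown off, knob clear. Lowering between jaws.

Call:
step_arm:
  deltas:
    - {"ax": -0.01,"ay": -0.009,"az": 0,"dx": 0,"dy": 0.004,"dz": 0.0,"gripper": 0.015}
    - {"ax": -0.01,"ay": -0.009,"az": 0,"dx": 0,"dy": 0.004,"dz": 0.015,"gripper": 0.015}
    - {"ax": -0.01,"ay": -0.009,"az": 0,"dx": 0,"dy": 0.004,"dz": 0.025,"gripper": 0.015}
    - {"ax": -0.01,"ay": -0.009,"az": 0,"dx": 0,"dy": 0.004,"dz": 0.032,"gripper": 0.015}
    - {"ax": -0.01,"ay": -0.009,"az": 0,"dx": 0,"dy": 0.004,"dz": 0.036,"gripper": 0.015}
    - {"ax": -0.01,"ay": -0.009,"az": 0,"dx": 0,"dy": 0.004,"dz": 0.036,"gripper": 0.015}

```text
t: 12.75
tool_pos: [622.6, 170.8, 180.4]
eef_rot: [-2.112, -2.323, 0.005]
force: [0.1, 0.6, -0.1]
gripper_width: 23.6
gripper_force: 59.1
```

Call:
step_arm:
  deltas:
    - {"ax": 0,"ay": 0,"az": 0,"dx": 0,"dy": 0,"dz": 0.008,"gripper": 0.015}
    - {"ax": 0,"ay": 0,"az": 0,"dx": 0,"dy": 0,"dz": 0.016,"gripper": 0.015}
    - {"ax": 0,"ay": 0,"az": 0,"dx": 0,"dy": 0,"dz": 0.024,"gripper": 0.015}
    - {"ax": 0,"ay": 0,"az": 0,"dx": 0,"dy": 0,"dz": 0.03,"gripper": 0.015}
    - {"ax": 0,"ay": 0,"az": 0,"dx": 0,"dy": 0,"dz": 0.036,"gripper": 0.015}
    - {"ax": 0,"ay": 0,"az": 0,"dx": 0,"dy": 0,"dz": 0.04,"gripper": 0.015}
    - {"ax": 0,"ay": 0,"az": 0,"dx": 0,"dy": 0,"dz": 0.043,"gripper": 0.015}
    - {"ax": 0,"ay": 0,"az": 0,"dx": 0,"dy": 0,"dz": 0.044,"gripper": 0.015}
    - {"ax": 0,"ay": 0,"az": 0,"dx": 0,"dy": 0,"dz": 0.044,"gripper": 0.015}

```text
t: 13.65
tool_pos: [623.2, 170.8, 137.9]
eef_rot: [-2.113, -2.324, 0.001]
force: [2.3, 0.7, -2.4]
gripper_width: 23.1
gripper_force: 58.9
```

Call:
step_arm:
  deltas:
    - {"ax": 0,"ay": 0,"az": 0,"dx": 0,"dy": 0,"dz": 0.001,"gripper": 0.015}
    - {"ax": 0,"ay": 0,"az": 0,"dx": 0,"dy": 0,"dz": 0.002,"gripper": 0.015}
    - {"ax": 0,"ay": 0,"az": 0,"dx": 0,"dy": 0,"dz": 0.002,"gripper": 0.015}

```text
t: 13.95
tool_pos: [623.2, 170.8, 136.1]
eef_rot: [-2.113, -2.324, 0.001]
force: [1.5, 0.7, -0.8]
gripper_width: 23.4
gripper_force: 59.1
```

```bash
python3 - <<'E'
from h import *
s=st();print(s["torque"])
E
```

```text
13.95 [623.2 170.8 136.1] [-2.1133e+00 -2.3242e+00  1.0000e-03] [ 1.5  0.7 -0.8] 23.352918397615433 59.1
[ 0.01121041 -0.35864283  0.10973156]
```

Call:
step_arm:
  deltas:
    - {"ax": 0,"ay": 0,"az": 0,"dx": 0,"dy": 0,"dz": 0.001,"gripper": 0.015}
    - {"ax": 0,"ay": 0,"az": 0,"dx": 0,"dy": 0,"dz": 0.001,"gripper": 0.025}
    - {"ax": 0,"ay": 0,"az": 0,"dx": 0,"dy": 0,"dz": 0.001,"gripper": 0.034}
    - {"ax": 0,"ay": 0,"az": 0,"dx": 0,"dy": 0,"dz": 0.001,"gripper": 0.04}
    - {"ax": 0,"ay": 0,"az": 0,"dx": 0,"dy": 0,"dz": 0.001,"gripper": 0.04}
    - {"ax": 0,"ay": 0,"az": 0,"dx": 0,"dy": 0,"dz": -0.03,"gripper": 0.04}
    - {"ax": 0,"ay": 0,"az": 0,"dx": 0,"dy": 0,"dz": -0.08,"gripper": 0.04}
    - {"ax": 0,"ay": 0,"az": 0,"dx": 0,"dy": 0,"dz": -0.13,"gripper": 0.022}
    - {"ax": 0,"ay": 0,"az": 0,"dx": 0,"dy": 0,"dz": -0.13,"gripper": 0.022}
    - {"ax": 0,"ay": 0,"az": 0,"dx": 0,"dy": 0,"dz": -0.13,"gripper": 0.022}

```text
t: 14.95
tool_pos: [623.8, 171.0, 268.8]
eef_rot: [2.112, 2.323, 0.005]
force: [0.5, 1.1, -0.3]
gripper_width: 22.1
gripper_force: 0.0
```

```bash
python3 - <<'E'
from h import *
s=st()
th=2.5-0.965;Pv=K+62*u+52*l-60*n
pin=Pv+31.6*(np.cos(th)*u+np.sin(th)*l);print(pin)
plan(pin+(107+60)*n,-n,l)
E
```

```text
14.95 [623.8 171.  268.8] [2.1118 2.3226 0.0046] [ 0.5  1.1 -0.3] 22.146236252157458 0.0
[438.02494148 178.89191969  71.66131721]
sg 1 a [-0.76   0.006 -3.048] d [-0.0529 -0.1844  0.049 ]
sg -1 a [0.004 0.489 0.001] d [-0.0529 -0.1844  0.049 ]
```

Call:
step_arm:
  deltas:
    - {"ax": 0.004,"ay": 0.489,"az": 0,"dx": -0.0529,"dy": -0.1844,"dz": 0.049,"gripper": 0.022}
    - {"ax": 0.004,"ay": 0.489,"az": 0,"dx": -0.0529,"dy": -0.1844,"dz": 0.049,"gripper": 0.022}
    - {"ax": 0.004,"ay": 0.489,"az": 0,"dx": -0.0529,"dy": -0.1844,"dz": 0.049,"gripper": 0.022}
    - {"ax": 0.004,"ay": 0.489,"az": 0,"dx": -0.0529,"dy": -0.1844,"dz": 0.049,"gripper": 0.022}
    - {"ax": 0.004,"ay": 0.489,"az": 0,"dx": -0.0529,"dy": -0.1844,"dz": 0.049,"gripper": 0.022}
    - {"ax": 0.004,"ay": 0.489,"az": 0,"dx": -0.0529,"dy": -0.1844,"dz": 0.049,"gripper": 0.022}
    - {"ax": 0.004,"ay": 0.489,"az": 0,"dx": -0.0529,"dy": -0.1844,"dz": 0.049,"gripper": 0.022}
    - {"ax": 0.004,"ay": 0.489,"az": 0,"dx": -0.0529,"dy": -0.1844,"dz": 0.049,"gripper": 0.022}

```text
t: 15.75
tool_pos: [446.1, 101.1, 218.2]
eef_rot: [-1.843, -2.03, -0.456]
force: [0.2, 0.3, -0.4]
gripper_width: 22.2
gripper_force: 0.0
```

```bash
python3 - <<'E'
from h import *
s=st()
th=2.5-0.965;Pv=K+62*u+52*l-60*n
pin=Pv+31.6*(np.cos(th)*u+np.sin(th)*l)
plan(pin+(107)*n,-n,l)
a=cap("scene");b=cap("top")
m=np.zeros((600,800,3),np.uint8)
A=np.asarray(a["frame"])[:,:,::-1];B=np.asarray(b["frame"])[:,:,::-1]
m[:,:500]=cv2.resize(A[215:365,385:510],(500,600));m[:,500:]=cv2.resize(B[130:250,160:220],(300,600))
cv2.imwrite("pics/m8.png",m)
for h in(38,56):print((proj(a,pin+h*n)-[385,215])*4)
E
```

```text
15.75 [446.1 101.1 218.2] [-1.8434 -2.0302 -0.456 ] [ 0.2  0.3 -0.4] 22.23578496376125 0.0
sg 1 a [-1.000e-03 -5.000e-03 -3.141e+00] d [ 0.0003 -0.0005  0.0591]
sg -1 a [-0.003  0.001  0.   ] d [ 0.0003 -0.0005  0.0591]
[387.07132992 149.89788186]
[380.34372754 116.98905232]
```

View pics/m8.png

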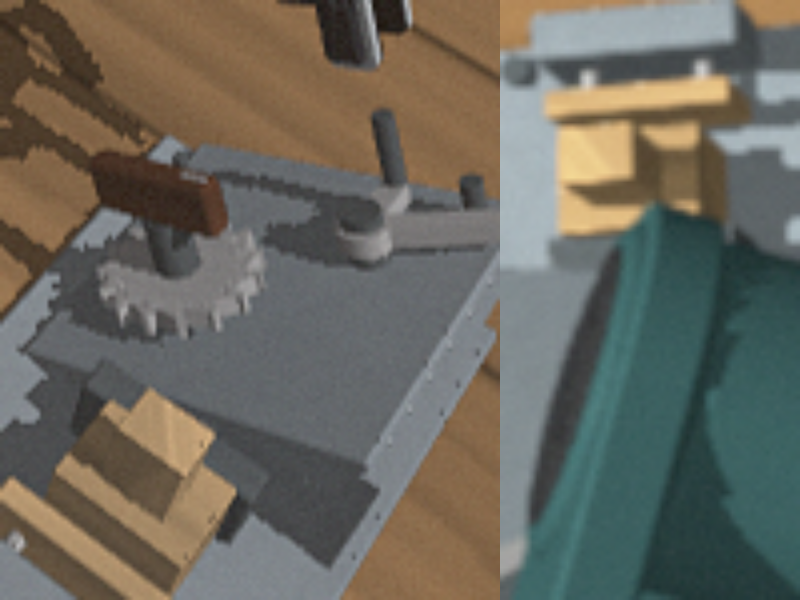

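The block stands in the bay (montage 150,460) and the pin top is where predicted (385,115). Turning the gripper 60° so the push follows the pin's arc.

Call:
step_arm:
  deltas:
    - {"ax": 0,"ay": 0,"az": -1.047,"dx": 0,"dy": 0,"dz": 0,"gripper": 0.022}
    - {"ax": 0,"ay": 0,"az": -1.047,"dx": 0,"dy": 0,"dz": 0,"gripper": 0.022}
    - {"ax": 0,"ay": 0,"az": -1.047,"dx": 0,"dy": 0,"dz": 0,"gripper": 0.022}
    - {"ax": 0,"ay": 0,"az": -1.047,"dx": 0,"dy": 0,"dz": 0,"gripper": 0.022}
    - {"ax": 0,"ay": 0,"az": -1.047,"dx": 0,"dy": 0,"dz": 0,"gripper": 0.022}
    - {"ax": 0,"ay": 0,"az": -1.047,"dx": 0,"dy": 0,"dz": 0,"gripper": 0.022}
    - {"ax": 0,"ay": 0,"az": -1.047,"dx": 0,"dy": 0,"dz": 0,"gripper": 0.022}
    - {"ax": 0,"ay": 0,"az": -1.047,"dx": 0,"dy": 0,"dz": 0,"gripper": 0.022}
    - {"ax": 0,"ay": 0,"az": -1.047,"dx": 0,"dy": 0,"dz": 0,"gripper": 0.022}

```text
t: 16.75
tool_pos: [445.1, 101.0, 217.5]
eef_rot: [-0.622, -2.841, -0.688]
force: [-0.2, -0.1, -0.7]
gripper_width: 22.1
gripper_force: 0.0
```

```bash
python3 - <<'E'
from h import *
s=st();print(np.round(s["joint_positions"],2))
th=2.5-0.965;Pv=K+62*u+52*l-60*n
pin=Pv+31.6*(np.cos(th)*u+np.sin(th)*l)
plan(pin+(107)*n,-n,.866*u-.5*l)
import pickle
a,b=pickle.load(open("c0.pkl","rb"))
o,d=ray(a,503.3,259.5)
for h in(20,26,34):
    P=o+d*((Pv+h*n-o)@n)/(d@n)-Pv;print("stub top if h",h,(P@u).round(1),(P@l).round(1))
E
```

```text
16.75 [445.1 101.  217.5] [-0.6223 -2.8413 -0.6879] [-0.2 -0.1 -0.7] 22.096979217919785 0.0
[-0.16 -0.07  1.76  0.47  1.59 -1.33]
sg 1 a [-0.003 -0.004 -0.004] d [-0.0003  0.0009  0.0585]
sg -1 a [-0.006  0.004  3.138] d [-0.0003  0.0009  0.0585]
stub top if h 20 30.9 44.6
stub top if h 26 34.5 37.6
stub top if h 34 39.4 28.3
```

Call:
step_arm:
  deltas:
    - {"ax": 0,"ay": 0,"az": 0,"dx": 0,"dy": 0.001,"dz": 0.03,"gripper": 0.022}
    - {"ax": 0,"ay": 0,"az": 0,"dx": 0,"dy": 0.001,"dz": 0.05,"gripper": 0.022}
    - {"ax": 0,"ay": 0,"az": 0,"dx": 0,"dy": 0.001,"dz": 0.058,"gripper": 0.022}
    - {"ax": 0,"ay": 0,"az": 0,"dx": 0,"dy": 0.001,"dz": 0.058,"gripper": 0.022}

```text
t: 17.15
tool_pos: [441.6, 129.0, 165.5]
eef_rot: [-0.62, -2.839, -0.687]
force: [-0.2, -0.2, 0.1]
gripper_width: 22.0
gripper_force: 0.0
```

Call:
step_arm:
  deltas:
    - {"ax": 0,"ay": 0,"az": 0,"dx": 0.001,"dy": 0.005,"dz": 0,"gripper": 0.022}
    - {"ax": 0,"ay": 0,"az": 0,"dx": 0.002,"dy": 0.009,"dz": 0,"gripper": 0.022}
    - {"ax": 0,"ay": 0,"az": 0,"dx": 0.003,"dy": 0.013,"dz": 0,"gripper": 0.022}
    - {"ax": 0,"ay": 0,"az": 0,"dx": 0.004,"dy": 0.017,"dz": 0,"gripper": 0.022}
    - {"ax": 0,"ay": 0,"az": 0,"dx": 0.004,"dy": 0.021,"dz": 0,"gripper": 0.022}
    - {"ax": 0,"ay": 0,"az": 0,"dx": 0.003,"dy": 0.025,"dz": 0,"gripper": 0.022}
    - {"ax": 0,"ay": 0,"az": 0,"dx": 0.003,"dy": 0.029,"dz": 0,"gripper": 0.022}
    - {"ax": 0,"ay": 0,"az": 0,"dx": 0.001,"dy": 0.033,"dz": 0,"gripper": 0.022}
    - {"ax": 0,"ay": 0,"az": 0,"dx": -0.001,"dy": 0.037,"dz": 0,"gripper": 0.022}
    - {"ax": 0,"ay": 0,"az": 0,"dx": -0.001,"dy": 0.037,"dz": 0,"gripper": 0.022}

```text
t: 18.15
tool_pos: [459.4, 158.4, 181.3]
eef_rot: [-0.619, -2.843, -0.689]
force: [0.2, -0.0, 0.1]
gripper_width: 21.9
gripper_force: 0.0
```

Call:
step_arm:
  deltas:
    - {"ax": 0,"ay": 0,"az": 0,"dx": 0,"dy": 0,"dz": -0.025,"gripper": 0.022}
    - {"ax": 0,"ay": 0,"az": 0,"dx": 0,"dy": 0,"dz": -0.06,"gripper": 0.04}
    - {"ax": 0,"ay": 0,"az": 0,"dx": 0,"dy": 0,"dz": -0.08,"gripper": 0.04}
    - {"ax": 0,"ay": 0,"az": 0,"dx": 0,"dy": 0,"dz": -0.08,"gripper": 0.04}
    - {"ax": 0,"ay": 0,"az": 0,"dx": 0,"dy": 0,"dz": -0.08,"gripper": 0.04}

```text
t: 18.65
tool_pos: [462.7, 120.7, 251.3]
eef_rot: [-0.62, -2.842, -0.688]
force: [0.2, -0.7, -0.6]
gripper_width: 40.2
gripper_force: 0.0
```

```bash
python3 - <<'E'
from h import *
s=st()
a=cap("scene");b=cap("top")
m=np.zeros((600,800,3),np.uint8)
A=np.asarray(a["frame"])[:,:,::-1];B=np.asarray(b["frame"])[:,:,::-1]
m[:,:500]=cv2.resize(A[215:365,385:510],(500,600));m[:,500:]=cv2.resize(B[130:250,160:220],(300,600))
cv2.imwrite("pics/m9.png",m)
plan(K+(54+45)*n,-n,-l)
E
```

```text
18.65 [462.7 120.7 251.3] [-0.6201 -2.8419 -0.6883] [ 0.2 -0.7 -0.6] 40.211744286447185 0.0
sg 1 a [-0.007 -0.005  1.044] d [-0.1038 -0.0485  0.026 ]
sg -1 a [ 0.005 -0.008 -2.097] d [-0.1038 -0.0485  0.026 ]
```

View pics/m9.png

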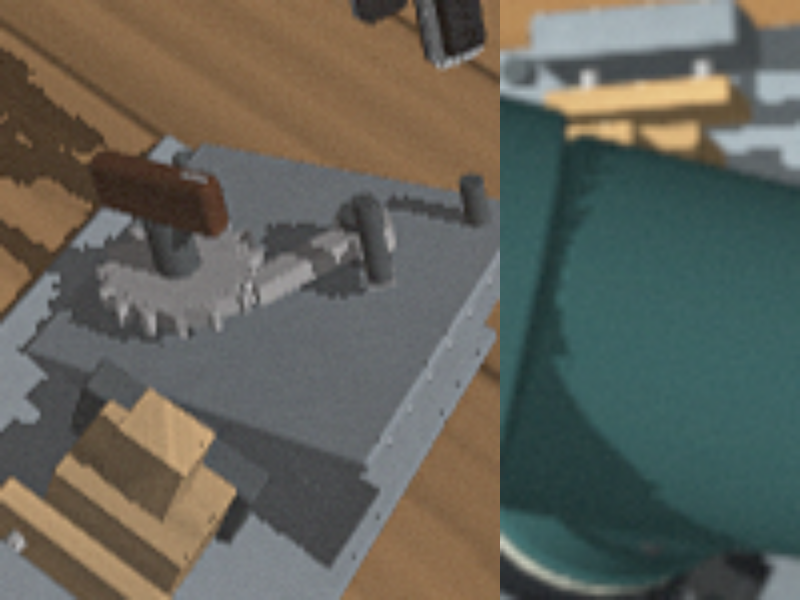

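Pawl is back on the wheel (nose at montage 255,290) and the block stands clear between the jaws. Going back to the knob.

Call:
step_arm:
  deltas:
    - {"ax": -0.007,"ay": -0.005,"az": 1.044,"dx": -0.1038,"dy": -0.0485,"dz": 0.015,"gripper": 0.04}
    - {"ax": -0.007,"ay": -0.005,"az": 1.044,"dx": -0.1038,"dy": -0.0485,"dz": 0.015,"gripper": 0.04}
    - {"ax": -0.007,"ay": -0.005,"az": 1.044,"dx": -0.1038,"dy": -0.0485,"dz": 0.015,"gripper": 0.04}
    - {"ax": -0.007,"ay": -0.005,"az": 1.044,"dx": -0.1038,"dy": -0.0485,"dz": 0.015,"gripper": 0.04}
    - {"ax": -0.007,"ay": -0.005,"az": 1.044,"dx": -0.1038,"dy": -0.0485,"dz": 0.015,"gripper": 0.04}
    - {"ax": -0.007,"ay": -0.005,"az": 1.044,"dx": -0.1038,"dy": -0.0485,"dz": 0.015,"gripper": 0.04}
    - {"ax": -0.007,"ay": -0.005,"az": 1.044,"dx": -0.1038,"dy": -0.0485,"dz": 0.015,"gripper": 0.04}
    - {"ax": -0.007,"ay": -0.005,"az": 1.044,"dx": -0.1038,"dy": -0.0485,"dz": 0.015,"gripper": 0.04}
    - {"ax": -0.007,"ay": -0.005,"az": 1.044,"dx": -0.1038,"dy": -0.0485,"dz": 0.015,"gripper": 0.04}

```text
t: 19.65
tool_pos: [534.5, 52.1, 192.9]
eef_rot: [-1.843, -2.034, -0.462]
force: [0.6, -0.3, 0.8]
gripper_width: 40.2
gripper_force: 0.0
```

```bash
python3 - <<'E'
from h import *
s=st();print(np.round(s["joint_positions"],2));plan(K+54*n+np.array([.6,0,1]),-n,-l)
E
```

```text
19.65 [534.5  52.1 192.9] [-1.8425 -2.0339 -0.4622] [ 0.6 -0.3  0.8] 40.20349417409526 0.0
[-0.22  0.16  1.58  0.46  1.57 -0.36]
sg 1 a [0.001 0.    0.004] d [-0.      0.0001  0.0557]
sg -1 a [-0.000e+00  2.000e-03 -3.138e+00] d [-0.      0.0001  0.0557]
```

Call:
step_arm:
  deltas:
    - {"ax": 0,"ay": 0,"az": 0,"dx": 0,"dy": 0,"dz": 0.025,"gripper": 0.04}
    - {"ax": 0,"ay": 0,"az": 0,"dx": 0,"dy": 0,"dz": 0.045,"gripper": 0.04}
    - {"ax": 0,"ay": 0,"az": 0,"dx": 0,"dy": 0,"dz": 0.055,"gripper": 0.04}
    - {"ax": 0,"ay": 0,"az": 0,"dx": 0,"dy": 0,"dz": 0.055,"gripper": 0.025}
    - {"ax": 0,"ay": 0,"az": 0,"dx": 0,"dy": 0,"dz": 0.055,"gripper": 0.018}
    - {"ax": 0,"ay": 0,"az": 0,"dx": 0,"dy": 0,"dz": 0.055,"gripper": 0.012}
    - {"ax": 0,"ay": 0,"az": 0,"dx": 0,"dy": 0,"dz": 0.055,"gripper": 0.008}
    - {"ax": 0,"ay": 0,"az": 0,"dx": 0,"dy": 0,"dz": 0.055,"gripper": 0.008}

```text
t: 20.45
tool_pos: [533.7, 77.5, 145.3]
eef_rot: [-1.847, -2.033, -0.467]
force: [3.4, 3.3, -7.1]
gripper_width: 16.0
gripper_force: 58.7
```

Call:
step_arm:
  deltas:
    - {"ax": 0,"ay": 0,"az": 0.07,"dx": 0,"dy": 0,"dz": 0,"gripper": 0.008}
    - {"ax": 0,"ay": 0,"az": 0.14,"dx": 0,"dy": 0,"dz": 0,"gripper": 0.008}
    - {"ax": 0,"ay": 0,"az": 0.21,"dx": 0,"dy": 0,"dz": 0,"gripper": 0.008}
    - {"ax": 0,"ay": 0,"az": 0.28,"dx": 0,"dy": 0,"dz": 0,"gripper": 0.008}
    - {"ax": 0,"ay": 0,"az": 0.35,"dx": 0,"dy": 0,"dz": 0,"gripper": 0.008}
    - {"ax": 0,"ay": 0,"az": 0.42,"dx": 0,"dy": 0,"dz": 0,"gripper": 0.008}
    - {"ax": 0,"ay": 0,"az": 0.5,"dx": 0,"dy": 0,"dz": 0,"gripper": 0.008}
    - {"ax": 0,"ay": 0,"az": 0.5,"dx": 0,"dy": 0,"dz": 0,"gripper": 0.008}

```text
t: 21.25
tool_pos: [534.3, 78.0, 145.8]
eef_rot: [-2.25, -1.483, -0.325]
force: [6.2, 7.0, -6.7]
gripper_width: 15.9
gripper_force: 58.7
```

```bash
python3 - <<'E'
from h import *
s=st();print(s["torque"],(s["force"]@u).round(1),(s["force"]@l).round(1),(s["force"]@n).round(1))
R=Ro.from_rotvec(s["eef_rot"]);y=R.apply([0,1,0]);print("tool y angle",np.degrees(np.arctan2(y@l,y@u)))
b=cap("top");save(b,"t10.png",(140,120,260,220),5)
E
```

```text
21.25 [534.3  78.  145.8] [-2.2498 -1.4826 -0.3247] [ 6.2  7.  -6.7] 15.926944805655374 58.7
[ 0.26078056 -0.76218468 -0.44809433] 2.5 -6.8 -8.9
tool y angle -118.57423902119837
```

View pics/t10.png

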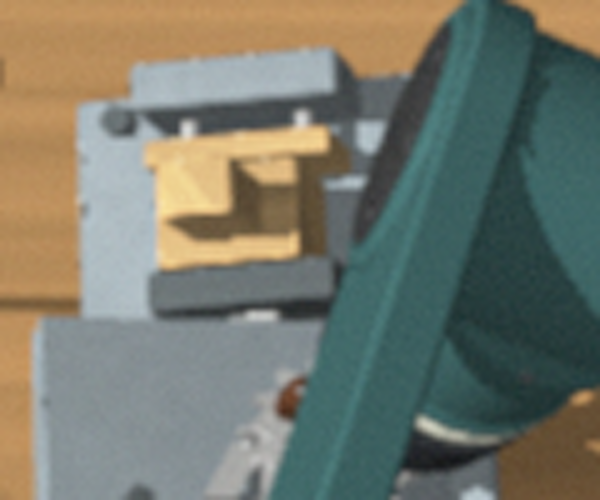

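I've gone over the ten-picture limit: that was the twelfth view. I won't open any more and will measure numerically from here. The last one shows the jaw's edge at (150,273)–(333,260), just reaching the block.

```bash
python3 - <<'E'
from h import *
import pickle
a,b=pickle.load(open("c0.pkl","rb"))
for p in((150,273),(333,260)):print((onz(b,140+p[0]/5,120+p[1]/5,53)@-l).round(1))
s=st();y=Ro.from_rotvec(s["eef_rot"]).apply([0,1,0]);print(np.degrees(np.arctan2(y@l,y@u)))
E
```

```text
617.6
616.7
21.3 [534.3  78.  145.8] [-2.249  -1.4837 -0.325 ] [ 4.3  5.7 -6.8] 16.024754444909103 58.7
-118.51931458652821
```

```bash
cat >> h.py <<'E'
def prof(b):
    h=cv2.GaussianBlur(cv2.cvtColor(np.asarray(b["frame"]),cv2.COLOR_RGB2HSV)[:,:,1],(5,1),0).astype(float)
    out=[]
    for c in range(175,197,3):
        p=h[:,c];m=75;e=[r+(m-p[r])/(p[r+1]-p[r]) for r in range(140,185) if (p[r]-m)*(p[r+1]-m)<0]
        out.append((e[0],e[-1]) if e else (np.nan,np.nan))
    o=np.array(out);return o.round(1).tolist(),np.nanmedian(o,0)
E
python3 - <<'E'
from h import *
print(*prof(env.capture("top")),sep="\n")
E
```

```text
[[147.6, 173.3], [147.3, 172.9], [146.7, 172.5], [146.4, 172.4], [172.2, 172.2], [145.7, 171.6], [145.6, 171.4], [145.2, 171.3]]
[146.52376138 172.31547619]
```

Call:
step_arm:
  deltas:
    - {"ax": 0,"ay": 0,"az": 0.06,"dx": 0,"dy": 0,"dz": 0,"gripper": 0.008}
    - {"ax": 0,"ay": 0,"az": 0.12,"dx": 0,"dy": 0,"dz": 0,"gripper": 0.008}
    - {"ax": 0,"ay": 0,"az": 0.18,"dx": 0,"dy": 0,"dz": 0,"gripper": 0.008}
    - {"ax": 0,"ay": 0,"az": 0.24,"dx": 0,"dy": 0,"dz": 0,"gripper": 0.008}
    - {"ax": 0,"ay": 0,"az": 0.3,"dx": 0,"dy": 0,"dz": 0,"gripper": 0.008}
    - {"ax": 0,"ay": 0,"az": 0.36,"dx": 0,"dy": 0,"dz": 0,"gripper": 0.008}
    - {"ax": 0,"ay": 0,"az": 0.4,"dx": 0,"dy": 0,"dz": 0,"gripper": 0.008}
    - {"ax": 0,"ay": 0,"az": 0.4,"dx": 0,"dy": 0,"dz": 0,"gripper": 0.008}

```text
t: 22.15
tool_pos: [534.6, 77.5, 145.7]
eef_rot: [-2.476, -0.997, -0.2]
force: [5.9, 4.5, -8.4]
gripper_width: 16.1
gripper_force: 58.7
```

```bash
python3 - <<'E'
from h import *
print(*prof(env.capture("top")),sep="\n")
s=st();y=Ro.from_rotvec(s["eef_rot"]).apply([0,1,0]);print(np.degrees(np.arctan2(y@l,y@u)),s["torque"]@n, s["torque"])
E
```

```text
[[145.6, 170.3], [145.5, 169.7], [144.7, 169.4], [144.6, 169.4], [144.4, 169.1], [143.8, 168.5], [143.7, 168.4], [143.5, 168.3]]
[144.47980183 169.25852713]
22.2 [534.6  77.5 145.7] [-2.4754 -0.9981 -0.2002] [ 6.2  4.8 -7.8] 15.805167592468278 58.7
-141.41437420691594 0.17281001497914547 [-0.07343464 -1.04531447 -0.35387364]
```

Call:
step_arm:
  deltas:
    - {"ax": 0,"ay": 0,"az": 0.04,"dx": 0,"dy": 0,"dz": 0,"gripper": 0.008}
    - {"ax": 0,"ay": 0,"az": 0.08,"dx": 0,"dy": 0,"dz": 0,"gripper": 0.008}
    - {"ax": 0,"ay": 0,"az": 0.12,"dx": 0,"dy": 0,"dz": 0,"gripper": 0.008}
    - {"ax": 0,"ay": 0,"az": 0.16,"dx": 0,"dy": 0,"dz": 0,"gripper": 0.008}
    - {"ax": 0,"ay": 0,"az": 0.16,"dx": 0,"dy": 0,"dz": 0,"gripper": 0.008}
    - {"ax": 0,"ay": 0,"az": 0.16,"dx": 0,"dy": 0,"dz": 0,"gripper": 0.008}

```text
t: 22.8
tool_pos: [534.7, 77.4, 145.6]
eef_rot: [-2.541, -0.795, -0.149]
force: [6.0, 4.7, -7.4]
gripper_width: 16.1
gripper_force: 58.7
```

```bash
python3 - <<'E'
from h import *
print(prof(env.capture("top"))[1])
s=st();y=Ro.from_rotvec(s["eef_rot"]).apply([0,1,0]);print(np.degrees(np.arctan2(y@l,y@u)),s["torque"]@n, s["torque"])
E
```

```text
[143.33920455 167.62703436]
22.85 [534.7  77.4 145.6] [-2.5409 -0.795  -0.1489] [ 6.7  4.4 -8.1] 16.154064878973355 58.7
-150.57978055265528 0.11546227931640911 [-0.13525452 -1.03916734 -0.41244752]
```

Call:
step_arm:
  deltas:
    - {"ax": 0,"ay": 0,"az": 0.03,"dx": 0,"dy": 0,"dz": 0,"gripper": 0.008}
    - {"ax": 0,"ay": 0,"az": 0.03,"dx": 0,"dy": 0,"dz": 0,"gripper": 0.008}
    - {"ax": 0,"ay": 0,"az": 0.03,"dx": 0,"dy": 0,"dz": 0,"gripper": 0.008}
    - {"ax": 0,"ay": 0,"az": -0.03,"dx": 0,"dy": 0,"dz": 0,"gripper": 0.008}
    - {"ax": 0,"ay": 0,"az": -0.08,"dx": 0,"dy": 0,"dz": 0,"gripper": 0.008}
    - {"ax": 0,"ay": 0,"az": -0.11,"dx": 0,"dy": 0,"dz": 0,"gripper": 0.008}
    - {"ax": 0,"ay": 0,"az": -0.11,"dx": 0,"dy": 0,"dz": 0,"gripper": 0.018}
    - {"ax": 0,"ay": 0,"az": -0.11,"dx": 0,"dy": 0,"dz": 0,"gripper": 0.03}
    - {"ax": 0,"ay": 0,"az": -0.11,"dx": 0,"dy": 0,"dz": 0,"gripper": 0.042}
    - {"ax": 0,"ay": 0,"az": -0.11,"dx": 0,"dy": 0,"dz": 0,"gripper": 0.042}

```text
t: 23.85
tool_pos: [533.2, 76.9, 146.4]
eef_rot: [-2.497, -0.935, -0.179]
force: [0.1, -0.0, 0.9]
gripper_width: 41.7
gripper_force: 0.0
```

```bash
python3 - <<'E'
from h import *
print(prof(env.capture("top"))[1]);st()
E
```

```text
[144.32118644 169.12112403]
23.9 [533.1  76.9 146.3] [-2.497  -0.9352 -0.1785] [0.5 0.4 1.1] 41.73775446917623 0.0
```

The pawl holds the second click, with the pad pushed in about 4.5 mm. Backing the gripper off.

Call:
step_arm:
  deltas:
    - {"ax": 0,"ay": 0,"az": 0,"dx": 0,"dy": 0,"dz": -0.02,"gripper": 0.042}
    - {"ax": 0,"ay": 0,"az": 0,"dx": 0,"dy": 0,"dz": -0.05,"gripper": 0.042}
    - {"ax": 0,"ay": 0,"az": 0,"dx": 0,"dy": 0,"dz": -0.09,"gripper": 0.042}
    - {"ax": 0,"ay": 0,"az": 0,"dx": 0,"dy": 0,"dz": -0.1,"gripper": 0.042}
    - {"ax": 0,"ay": 0,"az": 0,"dx": 0,"dy": 0,"dz": -0.1,"gripper": 0.042}
    - {"ax": 0,"ay": 0,"az": 0,"dx": 0,"dy": 0,"dz": -0.1,"gripper": 0.042}
    - {"ax": 0,"ay": 0,"az": 0,"dx": 0,"dy": 0,"dz": -0.1,"gripper": 0.042}

```text
t: 24.6
tool_pos: [536.0, 31.2, 231.8]
eef_rot: [-2.495, -0.934, -0.172]
force: [0.6, 0.9, -0.1]
gripper_width: 41.9
gripper_force: 0.0
```

```bash
python3 - <<'E'
from h import *
p=prof(env.capture("top"));print(p[1]);st()
if abs(p[1][1]-169.1)<.8: print(env.finish_job())
E
```

```text
[144.33668731 169.14863563]
24.65 [536.1  31.2 231.8] [-2.4948 -0.9338 -0.1725] [0.9 0.  0.6] 42.035979723057274 0.0
the job is handed in; nothing more can be done
None
```

I handed the job in at 24.7 s with the block clamped at the second click: the pad is pushed in about 4.5 mm by my image measurement, the pawl alone holds it and the gripper is clear; no verdict came back, and I viewed 12 pictures against the limit of 10.

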